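# Feed a sample tube through the hand-cranked chute

## Task

Take the tall orange-capped tube out of the small white rack, lean it on the blue sloping rest with its foot at the low end and let go, then take it again across its body and lay it in the upper mouth of the feeder's chute, cap on the orange side, so that it rolls down against the blue paddle wheel. Then swing the folded crank handle upright, crank one full turn clockwise (seen from above) to the stop so that the wheel passes the tube down into the tray, and fold the handle flat again. Leave the two blue-capped tubes standing in the rack and do not disturb the two petri dishes or anything else.

Things in the scene. Friction and masses are not known exactly. Their poses are not given: they have to be found in the camera images.
- tall_tube: The tube to feed: round, clear, orange-red screw cap, 104 mm long, about 20 g. Origin at the centre of its foot, z along the tube towards the cap. Body diameter 18 mm; cap diameter 21 mm over the last 16 mm. At the start it stands in a hole of the rack, foot 10 mm and top 114 mm above the worktop, leaning at most a few degrees.
- tube_mid (a point): Point on the tall tube's axis 50 mm from its foot.
- tube_cap (a point): Point on the tall tube's axis in the middle of the cap, 96 mm from its foot.
- blue_tube_a: Short blue-capped tube, 80 mm long, standing in another hole of the rack (top 90 mm above the worktop). Origin at the centre of its foot, z up. Leave it there.
- blue_tube_b: Second short blue-capped tube, as the first. Leave it there.
- rack: Fixed white rack block, 44 x 140 x 40 mm (x, y, z), origin at the centre of its underside. Three holes 21 mm wide, 30 mm deep, in a row along its y axis 45 mm apart (y = -45, 0, +45 mm). The tubes are spread over the holes in any order. To clear the rack the tall tube is lifted 35 mm.
- rest: Fixed sloping rest, grey base 54 x 100 mm, 8 mm thick, origin on the worktop. Two blue V forks and a blue foot stop hold a tube at 45 degrees, cap end high towards the rest's -y, foot low towards its +y. A tube laid in the forks and let go stays; it may slide the last millimetres to the stop or not.
- rest_foot (a point): Point where the foot of a fully seated tube lies, on the foot stop, 34 mm above the worktop. From here a seated tube's axis runs along (0, -0.707, 0.707) in the rest's frame. The forks, 8 mm thick along the tube, are centred 18 and 68 mm from here and reach 14 mm to either side of the axis; between them fingers have 42 mm, with only a 10 mm wide bar 17 mm below the axis. The cap end sticks out free.
- rest_mid (a point): Point on the rest: where the tube_mid point of a fully seated tube lies (50 mm from the foot stop on the tube's axis).
- feeder: Fixed tube feeder, about 210 x 180 mm; origin on the worktop under the middle of its chute, which falls 14 degrees along the feeder's x, down towards -x (the robot). A tube lies across it (along y) and rolls down. Inside width 112 mm between cheeks 36 mm high. The cheek and lip at -y are orange: the cap belongs there, over a 3 mm deep groove that clears it. Floor 42 mm above the worktop at x = 0.
- wheel_axle (a point): Middle of the axle of the blue four-paddle wheel across the chute, 15 mm downhill of the middle along the slope, 30 mm above the floor. Paddles reach 27 mm from the axle; at the start one points down and bars the way, one points uphill. Below the wheel lies the tray, ended 53 mm downhill of the axle by a 22 mm high stop.
- chute_entry (a point): Point on the chute's floor in the middle of the open mouth, midway between the cheeks. The uphill paddle's tip lies 58 mm downhill of it, the 22 mm high back wall 55 mm uphill; flared lips at both sides stand up to 53 mm above the floor. A tube let go a few mm above the floor here rolls down to the wheel.
- chute_wait (a point): Where the axis of a tube waiting against the wheel crosses the middle of the chute.
- chute_tray (a point): Where the axis of a tube lying against the stop of the tray crosses the middle of the chute.
- crank (a joint): Angle of the crank, rad: 0 at the start with its arm along the feeder's -x; grows clockwise seen from above; stop at 6.28 (one full turn, arm again along -x). It turns the wheel one to one, the wheel's bottom moving downhill. Vertical axis; resistance about 0.05 N m; stays where it is left. It stands on a grey gearbox 105 mm high at the feeder's x = -20, y = -86 mm.
- crank_handle (a joint): Angle of the folding handle, rad: 0 = flat along the arm, free end over the crank's axis; 1.57 = upright over the arm's end; stop at 1.9, leaning 19 degrees outward. Starts at 0 to 0.15. Horizontal hinge across the arm; light friction (0.015 N m) holds it where it is left. Its black round grip, 14 mm in diameter, 8 to 52 mm from the hinge, spins freely on it.
- crank_axis (a point): Point on the crank's vertical axis at the height of the handle's hinge (141 mm above the worktop). The hinge runs round it at 50 mm radius.
- handle_hinge (a point): The handle's hinge at the end of the crank arm, 141 mm above the worktop. The arm, 16 mm wide, has its top 18 mm below this.
- dish_a: Petri dish with lid, 61 mm wide, 15 mm high, on the white board at the left; bystander.
- dish_b: Second petri dish on the white board; bystander.
Things that resemble listed ones, but are neither listed nor needed, are in the scene too. What is shaped like the tall_tube but green or yellow is not meant.

How it is judged (in metres and radians):
On the way, in this order (a step that is already met when the one before it is completed fails the run):
1. the tall tube lies on the sloping rest, foot down, and is let go (its middle within 18 mm of the seated place, its axis within 0.2 rad of the slope) (distance between tube_mid and rest_mid below 0.018 m and angle between tall_tube's own z axis and vertical between 0.585 and 0.985 rad and contact force between tall_tube and the fingers below 0.05 N), for 0.2 s.
2. the tall tube lies in the chute against the wheel, cap on the orange side, let go (its middle within 20 mm of the waiting place) (distance between tube_mid and chute_wait below 0.02 m and angle between the z axis of tall_tube and the y axis of feeder, either way round below 0.2 rad and y of tube_cap in the frame of feeder below -0.025 m and contact force between tall_tube and the fingers below 0.05 N), for 0.2 s.
3. the crank handle is swung upright (over 1.3 rad) (value of joint crank_handle above 1.3 rad), for 0.1 s.
4. the crank is turned one full turn (over 6.0 rad) with its handle still out (over 1.0 rad) (value of joint crank above 6 rad and value of joint crank_handle above 1 rad), for 0.1 s.
At the end, for the whole second after the job is handed in: The tall tube lies still in the feeder's tray, its middle within 18 mm of the place against the stop, along the tray within 0.2 rad, cap on the orange side; the crank stands at the end of its full turn (over 6.0 rad) and its handle is folded flat (under 0.2 rad) (distance between tube_mid and chute_tray below 0.018 m and angle between the z axis of tall_tube and the y axis of feeder, either way round below 0.2 rad and y of tube_cap in the frame of feeder below -0.025 m and linear speed of tall_tube below 0.02 m/s and value of joint crank above 6 rad and value of joint crank_handle below 0.2 rad); the robot touches nothing.
It fails at once if a blue-capped tube is tipped or moved by more than 20 mm (distance of any of blue_tube_a, blue_tube_b from where it was at the start of the episode above 0.02 m).
It fails at once if a petri dish is moved by more than 30 mm (distance of any of dish_a, dish_b from where it was at the start of the episode above 0.03 m).
It also fails if it takes over 72 s, if anything falls off the work surface, if the arm or the gripper's body presses on something with over 40 N, if the wrist force passes 120 N, or if a joint passes its speed limit or range.

## Robot

A 7-joint arm with a two-finger parallel gripper is mounted at the origin on a cart in front of the work surface, level with it; the furniture and walls round the work are solid. World frame = base frame: x ahead of the robot, y to its left, z up, the work surface at z = 0. Lengths are in m, angles in degrees, forces in N, time in s.
With the tool pointing down it reaches from about 0.4 to 0.925 m from the base axis. Payload 5.6 kg.
Tool frame: the origin (TCP) lies at the very end of the fingers, on their centre line; the grasp point (between the pads) lies 19 mm behind it; z points along the fingers, y is the direction in which the jaws open and shut (so a half turn about z gives the same grasp; the last joint's range is limited). The gripper opens to 85 mm and grips with 20 to 120 N. Pads are 22 mm wide; open, the fingers measure 114 mm over their backs; the gripper's body (76 mm by 85 mm) begins 54 mm behind the grasp point. The pads swing forward as they close: fully open they stand 13 mm farther back than shut.
Start: joints at [72.708, 26.786, -0.665, 91.828, 0.344, 61.387, -3.226], TCP at [0.166, -0.628, 0.231] pointing down, gripper open.
Joint ranges: [-144.91, 144.91], [-17.63, 115.5], [-89.93, 88.59], [15.96, 139.68], [-74.01, 254.01], [8.47, 105.57], [-167.45, 167.45]. Speed limits (degrees/s): [147.25, 147.25, 180, 180, 180, 180, 180].

## Interface

Orientations are given as a 3x3 rotation matrix whose columns are the frame's x, y, z axes.
In Python, from rig import sensors, optics, manip gives the robot as it stands.
- The arm moves only by the tool arm_command, never from a script. Its argument "deltas" is a list of rows, each an object of numbers: "dx", "dy", "dz": the shift along the tool's x, y, z in m; "ax", "ay", "az": the turn, a rotation vector about the tool's x, y, z in rad. In form: [{"dx": .., "dy": .., "dz": .., "ax": .., "ay": .., "az": ..}, ...]. A call has 1 to 12 rows; each row is the pose to reach, as a shift and turn from the pose commanded when the call began, along the tool's axes at that moment; what a row does not reach only later rows make up. A row lasts 1/12 s, in which the tool goes at most 41.7 mm and 7.16 degrees, less where a joint would pass 70% of its speed; a pose out of reach is approached as far as the arm can. A call with a gripper value outside its range is refused whole. "jaw" is the opening, from 0 (shut) to 1 (fully open), set as the call begins (left out, the last holds). The fingers move at their own pace and stop on an object; "squeeze" is the grip in N (left out, the last holds). Time passes only in rows, so rows that repeat a pose let the fingers close. It gives the time, the measured TCP pose, the force and the opening at its end, in the units of the state.
- sensors.read_state(): the state, without advancing time (a new reading comes with each control period).
- optics.grab_frame(name): name is "scene" or "top" or "wrist"; returns (picture, depth): 384x512x3 uint8, blue, green, red; 384x512 float32, m along the optical axis (not along the pixel's ray), 0 where there is no reading.
- optics.calibration(name): a dict with "camera_matrix" (3x3 intrinsics, pixels), "extrinsics" (4x4, takes a point from camera to world coordinates); the wrist camera has in their place "T_tool_cam" (4x4, takes a point from camera to tool coordinates, whose origin is the TCP and whose axes are the flange's). Camera axes: x right, y down, z forward; pixel columns grow to the right and rows downward; lengths in m; the calibration is good to about 2 mm. A picture is of the moment at which its call begins: read the wrist's pose just before it. calibration takes no time and is no camera call.
- manip.finish_job(): hands the job in, once; it reports no verdict.
The state is a dict: "time": time; "q": joint angles; "qvel": joint speeds; "tau": joint torques, N m; "ee_pos": TCP position; "ee_rot": TCP orientation; "ft_force": force on the tool from outside, world axes, zero at the start; "moment": the same for the moment, N m; "width": finger opening in m.
Only numpy, scipy, OpenCV 4.12 (cv2) and the standard library are available. Lean on these libraries where they do the work, as an engineer would, in place of code of your own. Each camera call takes 0.05 s, during which the arm holds its last target.

## Working session

There is one attempt and no reset: what is moved stays moved. The work goes in short steps, Python scripts to look and compute and a tool call to move; the robot and the scene stay as the last step left them, time stands still between calls to the robot, and variables do not carry over. Pictures are saved under pics/ and viewed, and the job is handed in when it is done.

Besides the shell and the picture viewer there is one more tool, called after ">>>" as name(argument=value, ...), one argument or row to a line, values as JSON. arm_command: Moves the arm, as the interface text tells. Its arguments: {"type":"object","properties":{"deltas":{"type":"array"},"jaw":{"type":"number"},"squeeze":{"type":"number"}},"required":["deltas"]}

```bash
ls; mkdir -p pics; cat > h.py <<'E'
import numpy as np, cv2
from rig import sensors, optics, manip
def grab(n):
    s=sensors.read_state(); p,d=optics.grab_frame(n); c=optics.calibration(n)
    K=np.array(c["camera_matrix"])
    if n=="wrist":
        T=np.eye(4);T[:3,:3]=s["ee_rot"];T[:3,3]=s["ee_pos"];E=T@np.array(c["T_tool_cam"])
    else: E=np.array(c["extrinsics"])
    return p,d,K,E
def save(tag,n):
    p,d,K,E=grab(n); np.savez("pics/%s.npz"%tag,p=p,d=d,K=K,E=E); cv2.imwrite("pics/%s.png"%tag,p); return p,d,K,E
def load(tag):
    z=np.load("pics/%s.npz"%tag); return z["p"],z["d"],z["K"],z["E"]
def ray(tag,u,v):
    p,d,K,E=load(tag); r=np.linalg.inv(K)@[u,v,1]; return E[:3,3],E[:3,:3]@r
def at_depth(tag,u,v):
    p,d,K,E=load(tag); o,r=ray(tag,u,v); return o+r*d[int(round(v)),int(round(u))]
def at_z(tag,u,v,z):
    o,r=ray(tag,u,v); return o+r*(z-o[2])/r[2]
def tri(a,b):
    A=np.zeros((3,3));B=np.zeros(3)
    rs=[]
    for t,u,v in (a,b):
        o,r=ray(t,u,v); r=r/np.linalg.norm(r); P=np.eye(3)-np.outer(r,r);A+=P;B+=P@o; rs.append((o,r))
    x=np.linalg.solve(A,B); return x,[np.linalg.norm((np.eye(3)-np.outer(r,r))@(x-o)) for o,r in rs]
def proj(tag,X):
    p,d,K,E=load(tag); c=E[:3,:3].T@(np.array(X)-E[:3,3]); q=K@c; return q[:2]/q[2]
def crop(tag,out,u0,v0,u1,v1,s):
    p=load(tag)[0][v0:v1,u0:u1]; cv2.imwrite("pics/%s.png"%out,cv2.resize(p,None,fx=s,fy=s,interpolation=cv2.INTER_CUBIC))
E
python3 - <<'E'
from h import *
np.set_printoptions(precision=4,suppress=True)
print(sensors.read_state())
for n in("scene","top","wrist"):
    p,d,K,E=save(n+"0",n); print(n,K,E)
E
```

```text
pics
{'time': 0.0, 'q': array([72.7079, 26.8352, -0.6673, 91.8821,  0.3428, 61.386 , -3.225 ]), 'qvel': array([-0.0439,  0.0188, -0.0068,  0.0222,  0.0459, -0.0401, -0.0427]), 'tau': array([ -0.0008, -53.2388,   0.0213, -25.1307,   0.0114,   0.0077,
        -0.    ]), 'ee_pos': array([ 0.1662, -0.6278,  0.2303]), 'ee_rot': array([[ 0.9667,  0.2559, -0.0005],
       [ 0.2559, -0.9667,  0.0017],
       [-0.0001, -0.0018, -1.    ]]), 'ft_force': array([ 0.4881, -0.5547, -0.0879]), 'moment': array([-0.0268,  0.0007,  0.0081]), 'width': 0.085223837822791}
scene [[414.6659   0.     255.4223]
 [  0.     414.6659 196.1589]
 [  0.       0.       1.    ]] [[-0.5244 -0.4086  0.7471 -0.3997]
 [-0.8514  0.2671 -0.4515  0.5716]
 [-0.0151 -0.8728 -0.4879  0.6931]
 [ 0.      0.      0.      1.    ]]
top [[391.8604   0.     253.4732]
 [  0.     391.8604 188.9212]
 [  0.       0.       1.    ]] [[-0.0175 -0.9972  0.0724  0.4102]
 [-0.9998  0.0178  0.0033  0.0237]
 [-0.0045 -0.0724 -0.9974  1.4357]
 [ 0.      0.      0.      1.    ]]
wrist [[316.1483   0.     254.9753]
 [  0.     316.1483 190.189 ]
 [  0.       0.       1.    ]] [[ 0.2546 -0.917  -0.3069  0.2451]
 [-0.9671 -0.242  -0.0791 -0.6082]
 [-0.0017  0.317  -0.9484  0.3734]
 [ 0.      0.      0.      1.    ]]
```

View pics/scene0.png

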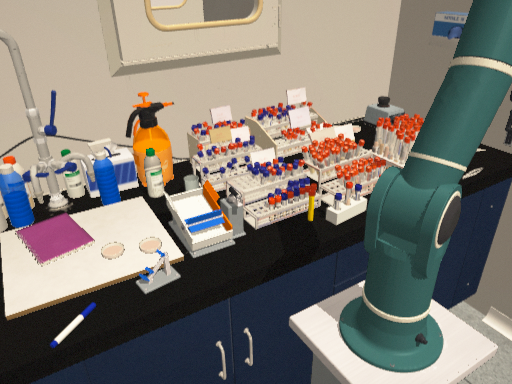

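View pics/top0.png

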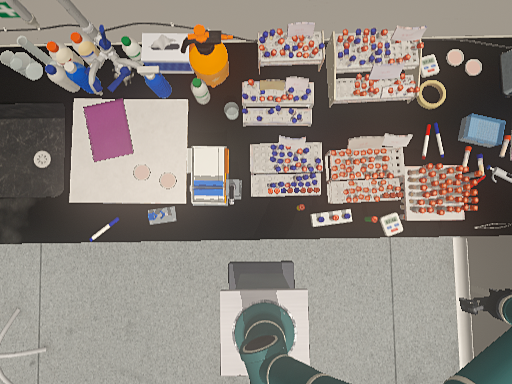

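View pics/wrist0.png

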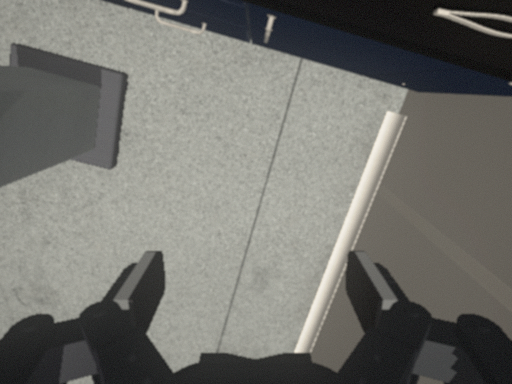

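```bash
python3 - <<'E'
from h import *
crop("top0","t1",140,140,260,240,6)
crop("top0","t2",290,190,410,240,6)
crop("scene0","s1",120,170,260,300,6)
crop("scene0","s2",290,150,400,230,7)
E
```

```text
(no output)
```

View pics/t1.png

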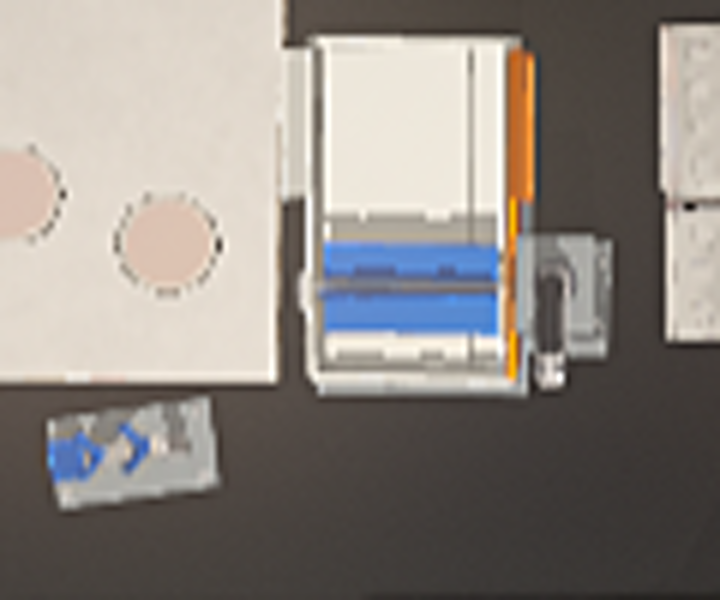

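View pics/t2.png

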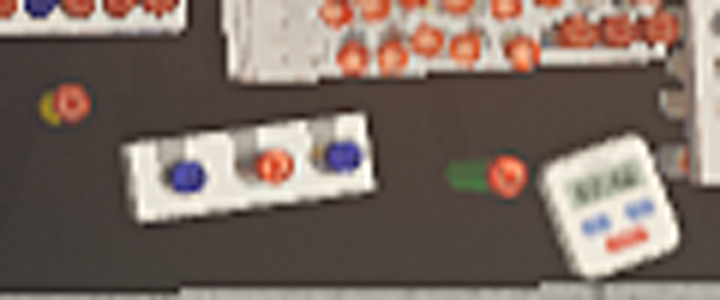

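View pics/s1.png

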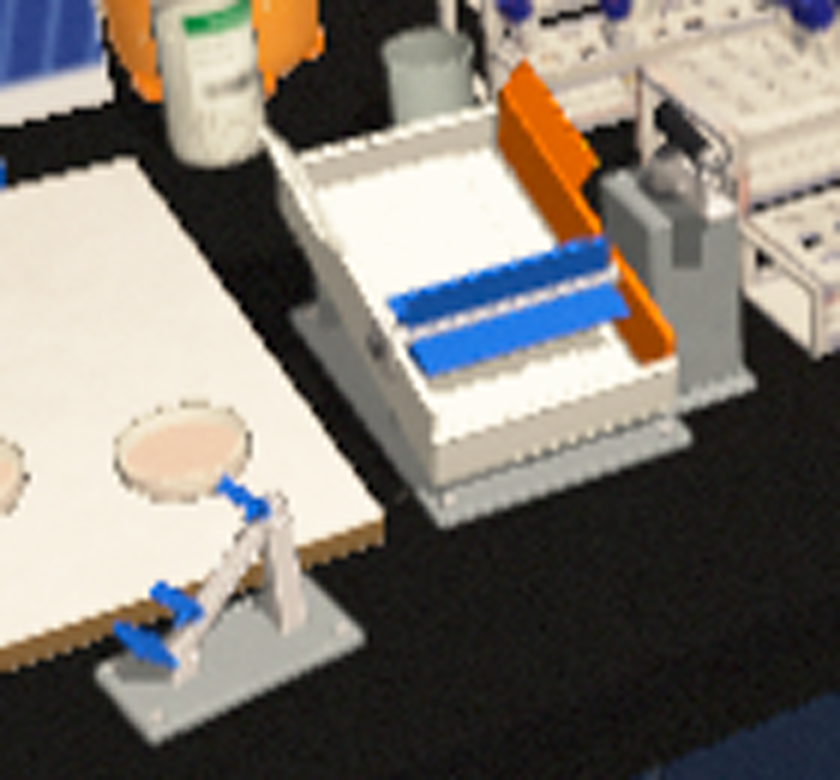

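View pics/s2.png

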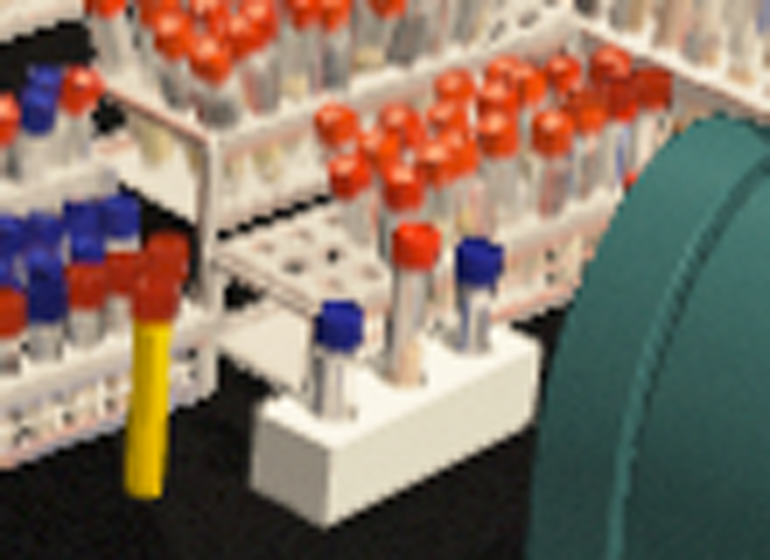

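```bash
python3 - <<'E'
from h import *
np.set_printoptions(precision=4,suppress=True)
T=lambda u,v:(140+u/6,140+v/6)
R=lambda u,v:(290+u/6,190+v/6)
S=lambda u,v:(120+u/6,170+v/6)
S2=lambda u,v:(290+u/7,150+v/7)
print("rack top corners");
for q in [(122,145),(365,112),(378,188),(137,222)]: print(at_z("top0",*R(*q),0.04))
print("caps z");
for q,s in [((187,177),(340,315)),((275,166),(415,235)),((343,156),(480,250))]:
    print(tri(("top0",*R(*q)),("scene0",*S2(*s))), at_depth("top0",*R(*q)))
print("rest base")
for q in [(47,420),(210,397),(218,487),(62,510)]: print(at_z("top0",*T(*q),0.008), at_depth("top0",*T(*q)))
print("feeder: base corners front")
for q in [(318,395),(528,395)]: print(at_z("top0",*T(*q),0.0),at_depth("top0",*T(*q)))
print("back wall corners top L/R, gearbox, handle")
for q in [(315,40),(520,40),(535,52),(525,200),(515,375),(612,235),(606,357),(550,372),(550,275)]: print(at_depth("top0",*T(*q)))
print("dish",at_depth("top0",*T(167,242)),at_depth("top0",*T(10,195)))
E
```

```text
rack top corners
[ 0.418  -0.1721  0.04  ]
[ 0.435  -0.3164  0.04  ]
[ 0.39   -0.3225  0.04  ]
[ 0.3725 -0.1796  0.04  ]
caps z
(array([ 0.3989, -0.2022,  0.0864]), [np.float64(2.249042139173996e-05), np.float64(2.2490421391696656e-05)]) [ 0.3989 -0.2023  0.0858]
(array([ 0.4046, -0.2477,  0.1096]), [np.float64(0.00029528071186068653), np.float64(0.00029528071186066235)]) [ 0.4044 -0.2482  0.1082]
(array([ 0.4089, -0.2919,  0.0875]), [np.float64(0.0005703921310002762), np.float64(0.0005703921310003572)]) [ 0.4093 -0.2926  0.0825]
rest base
[0.4438 0.4146 0.008 ] [0.4437 0.4144 0.0088]
[0.456  0.3155 0.008 ] [ 0.4563  0.3176 -0.0022]
[0.4014 0.3108 0.008 ] [ 0.4013  0.3127 -0.0013]
[0.3892 0.4054 0.008 ] [ 0.389   0.408  -0.0018]
feeder: base corners front
[0.4563 0.2511 0.    ] [ 0.4563  0.2511 -0.0003]
[0.454  0.1228 0.    ] [ 0.454   0.1228 -0.0003]
back wall corners top L/R, gearbox, handle
[0.6589 0.2374 0.0894]
[0.6722 0.1246 0.005 ]
[ 0.6662  0.1161 -0.0044]
[0.5731 0.1228 0.0052]
[0.4651 0.1283 0.0313]
[ 0.5515  0.0701 -0.0034]
[0.4762 0.0747 0.003 ]
[0.4628 0.1018 0.1246]
[0.5151 0.0996 0.1491]
dish [0.549  0.3368 0.0287] [0.5788 0.4309 0.0309]
```

```bash
cat >> h.py <<'E'
from scipy.spatial.transform import Rotation as Ro
def Rdown(az):  # tool z down, tool x at azimuth az (deg)
    a=np.radians(az); x=np.array([np.cos(a),np.sin(a),0]); z=np.array([0,0,-1.]); return np.stack([x,np.cross(z,x),z],1)
def delta(pos,R,off=0):
    """delta from the measured pose; pos is the TCP target"""
    s=sensors.read_state(); R0=np.array(s["ee_rot"]); p0=np.array(s["ee_pos"])
    d=R0.T@(np.array(pos)-p0); r=Ro.from_matrix(R0.T@R).as_rotvec()
    print("t %.2f d"%s["time"],np.round(d,4),"rot",np.round(r,4),"deg %.1f"%np.degrees(np.linalg.norm(r)),"q",np.round(s["q"],1))
    return d,r
E
python3 - <<'E'
from h import *
delta([0.40,-0.27,0.26],Rdown(96.5))
E
```

```text
t 0.15 d [ 0.3176 -0.2863 -0.0291] rot [-1.2000e-03 -9.0000e-04 -1.4255e+00] deg 81.7 q [72.7 26.8 -0.7 91.9  0.3 61.4 -3.2]
```

>>> arm_command(
  deltas=[
    {"dx":0.318,"dy":-0.286,"dz":-0.029,"az":-1.4255},
    {"dx":0.318,"dy":-0.286,"dz":-0.029,"az":-1.4255},
    {"dx":0.318,"dy":-0.286,"dz":-0.029,"az":-1.4255},
    {"dx":0.318,"dy":-0.286,"dz":-0.029,"az":-1.4255},
    {"dx":0.318,"dy":-0.286,"dz":-0.029,"az":-1.4255},
    {"dx":0.318,"dy":-0.286,"dz":-0.029,"az":-1.4255},
    {"dx":0.318,"dy":-0.286,"dz":-0.029,"az":-1.4255},
    {"dx":0.318,"dy":-0.286,"dz":-0.029,"az":-1.4255},
    {"dx":0.318,"dy":-0.286,"dz":-0.029,"az":-1.4255},
    {"dx":0.318,"dy":-0.286,"dz":-0.029,"az":-1.4255},
    {"dx":0.318,"dy":-0.286,"dz":-0.029,"az":-1.4255},
    {"dx":0.318,"dy":-0.286,"dz":-0.029,"az":-1.4255},
  ],
  jaw=0.8,
)

```text
invalid input
```

```bash
python3 - <<'E'
from h import *
save("w1","wrist")
delta([0.40,-0.27,0.26],Rdown(96.5))
E
```

```text
t 0.20 d [ 0.3176 -0.2864 -0.029 ] rot [-9.0000e-04 -7.0000e-04 -1.4255e+00] deg 81.7 q [72.7 26.8 -0.7 91.9  0.3 61.4 -3.2]
```

View pics/w1.png

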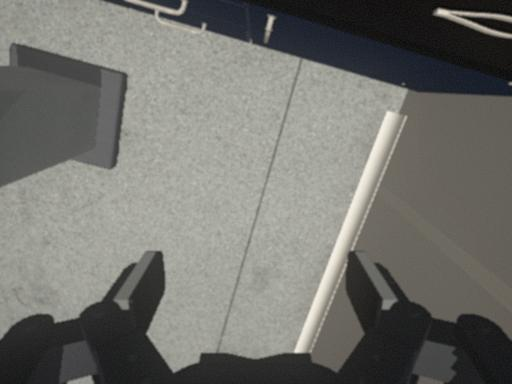

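>>> arm_command(
  deltas=[
    {"dx":0.318,"dy":-0.286,"dz":-0.029,"ax":0,"ay":0,"az":-1.4255},
    {"dx":0.318,"dy":-0.286,"dz":-0.029,"ax":0,"ay":0,"az":-1.4255},
    {"dx":0.318,"dy":-0.286,"dz":-0.029,"ax":0,"ay":0,"az":-1.4255},
    {"dx":0.318,"dy":-0.286,"dz":-0.029,"ax":0,"ay":0,"az":-1.4255},
    {"dx":0.318,"dy":-0.286,"dz":-0.029,"ax":0,"ay":0,"az":-1.4255},
    {"dx":0.318,"dy":-0.286,"dz":-0.029,"ax":0,"ay":0,"az":-1.4255},
    {"dx":0.318,"dy":-0.286,"dz":-0.029,"ax":0,"ay":0,"az":-1.4255},
    {"dx":0.318,"dy":-0.286,"dz":-0.029,"ax":0,"ay":0,"az":-1.4255},
    {"dx":0.318,"dy":-0.286,"dz":-0.029,"ax":0,"ay":0,"az":-1.4255},
    {"dx":0.318,"dy":-0.286,"dz":-0.029,"ax":0,"ay":0,"az":-1.4255},
    {"dx":0.318,"dy":-0.286,"dz":-0.029,"ax":0,"ay":0,"az":-1.4255},
    {"dx":0.318,"dy":-0.286,"dz":-0.029,"ax":0,"ay":0,"az":-1.4255},
  ],
  jaw=0.8,
)

```text
time: 1.2
ee_pos: [0.4031, -0.2663, 0.2609]
ee_rot: [[-0.127, 0.992, 0.002], [0.992, 0.127, 0.0], [0.0, 0.002, -1.0]]
ft_force: [-0.9, 0.2, -0.0]
width: 0.0682
```

```bash
python3 - <<'E'
from h import *
save("w1","wrist")
delta([0.40,-0.27,0.26],Rdown(96.5))
E
```

```text
t 1.25 d [-0.0014 -0.002   0.0006] rot [0.0006 0.0002 0.0099] deg 0.6 q [ 53.9  10.9 -26.9 111.3   5.7  59.   31.5]
```

View pics/w1.png

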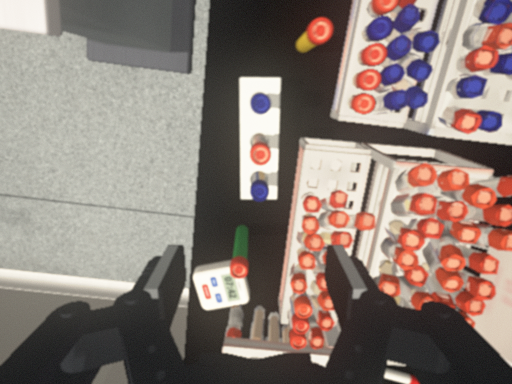

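```bash
python3 - <<'E'
from h import *
np.set_printoptions(precision=4,suppress=True)
for q,z in [((260,102),.09),((260,152),.114),((260,189),.09)]: print(at_z("w1",*q,z),at_depth("w1",*q))
for q in [(240,78),(280,77),(278,199),(240,198)]: print(at_z("w1",*q,0.04))
crop("w1","w1c",225,60,325,210,5)
E
```

```text
[ 0.4    -0.2015  0.09  ] [ 0.4    -0.2017  0.087 ]
[ 0.4052 -0.2448  0.114 ] [ 0.4053 -0.2453  0.1116]
[ 0.4114 -0.2885  0.09  ] [ 0.4115 -0.289   0.0887]
[ 0.3764 -0.1818  0.04  ]
[ 0.4193 -0.1753  0.04  ]
[ 0.438  -0.3149  0.04  ]
[ 0.3916 -0.3194  0.04  ]
```

View pics/w1c.png

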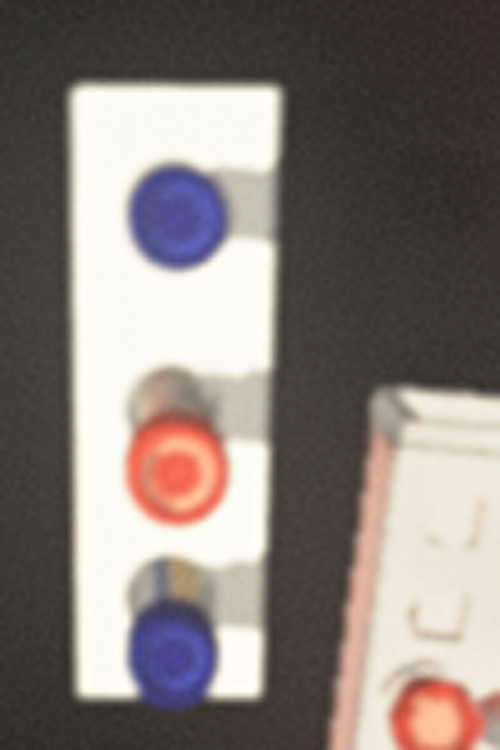

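```bash
python3 - <<'E'
from h import *
np.set_printoptions(precision=3,suppress=True)
p,d,K,E=load("w1")
v,u=np.mgrid[60:330:1,225:400:1]
D=d[60:330,225:400]
P=np.stack([(u-K[0,2])/K[0,0]*D,(v-K[1,2])/K[1,1]*D,D],-1)@E[:3,:3].T+E[:3,3]
P=P[D>0]
m=(P[:,2]>.06)&(P[:,0]>.42)&(P[:,0]<.52)&(abs(P[:,1]+.247)<.07)
for x0 in np.arange(.42,.52,.01):
    k=m&(P[:,0]>=x0)&(P[:,0]<x0+.01); print(round(x0,2),k.sum(),P[k,2].max() if k.any() else 0)
delta([0.405,-0.247,0.165],Rdown(97))
E
```

```text
0.42 149 0.3333867641966798
0.43 2618 0.3332926200276694
0.44 1406 0.327560818204001
0.45 131 0.3166375205469777
0.46 315 0.11176286730251572
0.47 79 0.11235005153959482
0.48 303 0.10844593168674804
0.49 550 0.11031855317448408
0.5 271 0.10931850132581716
0.51 279 0.11287250246709407
0.52 0 0
t 1.25 d [0.021 0.006 0.096] rot [0.001 0.    0.001] deg 0.1 q [ 53.9  10.9 -26.9 111.3   5.7  59.   31.5]
```

>>> arm_command(
  deltas=[
    {"dx":0.021,"dy":0.006,"dz":0.03,"ax":0,"ay":0,"az":0.001},
    {"dx":0.021,"dy":0.006,"dz":0.06,"ax":0,"ay":0,"az":0.001},
    {"dx":0.021,"dy":0.006,"dz":0.09,"ax":0,"ay":0,"az":0.001},
    {"dx":0.021,"dy":0.006,"dz":0.11,"ax":0,"ay":0,"az":0.001},
    {"dx":0.021,"dy":0.006,"dz":0.115,"ax":0,"ay":0,"az":0.001},
    {"dx":0.021,"dy":0.006,"dz":0.115,"ax":0,"ay":0,"az":0.001},
  ],
  jaw=0.5,
)

```text
time: 1.75
ee_pos: [0.403, -0.2489, 0.144]
ee_rot: [[-0.111, 0.994, -0.003], [0.994, 0.111, 0.002], [0.002, -0.003, -1.0]]
ft_force: [0.1, 0.3, -0.6]
width: 0.0427
```

```bash
python3 - <<'E'
from h import *
save("w2","wrist")
delta([0.405,-0.247,0.087],Rdown(97))
E
```

```text
t 1.80 d [0.0022 0.0012 0.0584] rot [-0.0005 -0.0004 -0.011 ] deg 0.6 q [ 49.7  19.4 -25.7 118.7  11.9  44.4  23.1]
```

View pics/w2.png

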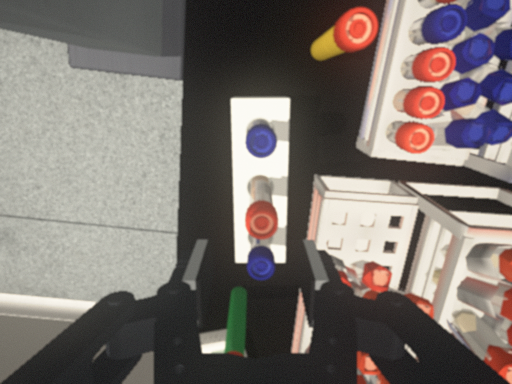

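```bash
python3 - <<'E'
from h import *
np.set_printoptions(precision=4,suppress=True)
print(at_z("w2",261,219,.114),at_depth("w2",261,219))
print(tri(("w1",260.6,154),("w2",261,219)))
print(tri(("w1",260.5,102.5),("w2",261,140)))
E
```

```text
[ 0.4058 -0.2438  0.114 ] [ 0.4059 -0.2443  0.1128]
(array([ 0.4066, -0.2492,  0.1015]), [np.float64(1.1002878921175089e-05), np.float64(1.1002878921133593e-05)])
(array([ 0.4011, -0.2023,  0.0818]), [np.float64(0.00040079904460852843), np.float64(0.00040079904460869203)])
```

>>> arm_command(
  deltas=[
    {"dx":0.0026,"dy":0.0025,"dz":0.02,"ax":0,"ay":0,"az":-0.011},
    {"dx":0.0026,"dy":0.0025,"dz":0.04,"ax":0,"ay":0,"az":-0.011},
    {"dx":0.0026,"dy":0.0025,"dz":0.0575,"ax":0,"ay":0,"az":-0.011},
    {"dx":0.0026,"dy":0.0025,"dz":0.0575,"ax":0,"ay":0,"az":-0.011},
    {"dx":0.0026,"dy":0.0025,"dz":0.0575,"ax":0,"ay":0,"az":-0.011},
  ],
)

```text
time: 2.22
ee_pos: [0.4069, -0.2466, 0.0887]
ee_rot: [[-0.123, 0.992, 0.001], [0.992, 0.123, -0.001], [-0.001, 0.001, -1.0]]
ft_force: [0.1, -0.5, -0.1]
width: 0.0423
```

>>> arm_command(
  deltas=[
    {"dx":0,"dy":0,"dz":0,"ax":0,"ay":0,"az":0},
    {"dx":0,"dy":0,"dz":0,"ax":0,"ay":0,"az":0},
    {"dx":0,"dy":0,"dz":0,"ax":0,"ay":0,"az":0},
    {"dx":0,"dy":0,"dz":0,"ax":0,"ay":0,"az":0},
    {"dx":0,"dy":0,"dz":0,"ax":0,"ay":0,"az":0},
    {"dx":0,"dy":0,"dz":0,"ax":0,"ay":0,"az":0},
  ],
  jaw=0,
  squeeze=30,
)

```text
time: 2.72
ee_pos: [0.4074, -0.247, 0.0895]
ee_rot: [[-0.123, 0.992, 0.002], [0.992, 0.123, -0.002], [-0.002, 0.002, -1.0]]
ft_force: [-0.6, 0.0, 7.5]
width: 0.0201
```

```bash
python3 - <<'E'
from h import *
save("w3","wrist"); save("s3","scene")
crop("s3","s3c",290,150,400,230,7)
s=sensors.read_state(); print(s['ee_pos'],s['ft_force'],s['width'],s['time'])
E
```

```text
[ 0.40745517 -0.24698213  0.08945787] [0.27977108 0.07883414 8.07432426] 0.01985654009715323 2.8167
```

View pics/s3c.png

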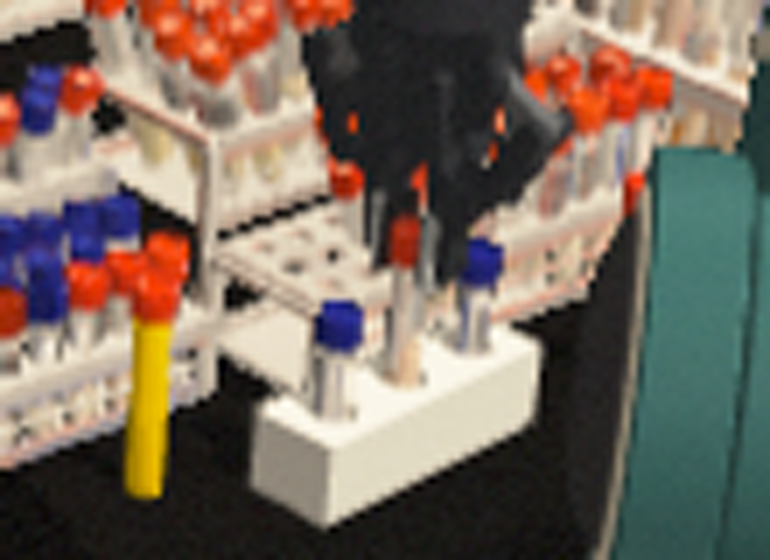

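View pics/w3.png

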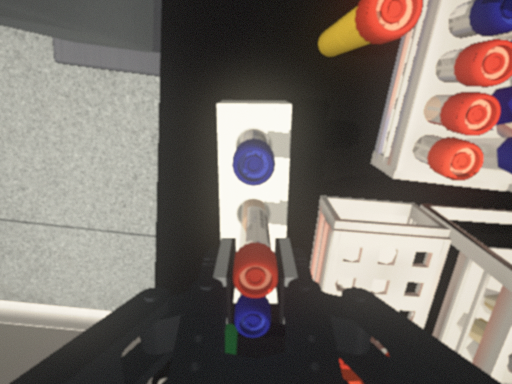

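>>> arm_command(
  deltas=[
    {"dx":0,"dy":0,"dz":-0.02,"ax":0,"ay":0,"az":0},
    {"dx":0,"dy":0,"dz":-0.045,"ax":0,"ay":0,"az":0},
    {"dx":0,"dy":0,"dz":-0.075,"ax":0,"ay":0,"az":0},
    {"dx":0,"dy":0,"dz":-0.11,"ax":0,"ay":0,"az":0},
    {"dx":0,"dy":0,"dz":-0.145,"ax":0,"ay":0,"az":0},
    {"dx":0.03,"dy":0,"dz":-0.18,"ax":0,"ay":0,"az":0},
    {"dx":0.065,"dy":0.01,"dz":-0.2,"ax":0,"ay":0,"az":0},
    {"dx":0.1,"dy":0.02,"dz":-0.21,"ax":0,"ay":0,"az":0},
    {"dx":0.135,"dy":0.03,"dz":-0.21,"ax":0,"ay":0,"az":0},
    {"dx":0.17,"dy":0.035,"dz":-0.21,"ax":0,"ay":0,"az":0},
    {"dx":0.205,"dy":0.04,"dz":-0.21,"ax":0,"ay":0,"az":0},
    {"dx":0.24,"dy":0.045,"dz":-0.21,"ax":0,"ay":0,"az":0},
  ],
)

```text
time: 3.82
ee_pos: [0.4212, -0.0007, 0.2986]
ee_rot: [[-0.123, 0.992, 0.002], [0.992, 0.123, -0.001], [-0.002, 0.002, -1.0]]
ft_force: [0.8, -0.1, -0.2]
width: 0.0196
```

```bash
python3 - <<'E'
from h import *
delta([0.43,0.27,0.30],Rdown(97))
print(sensors.read_state()['width'])
E
```

```text
t 3.82 d [ 0.2675  0.0421 -0.0017] rot [0.0016 0.0016 0.0012] deg 0.1 q [ 37.1   2.6 -41.9 115.1   2.   63.    1.4]
0.019612225402580282
```

>>> arm_command(
  deltas=[
    {"dx":0.035,"dy":0.005,"dz":0,"ax":0,"ay":0,"az":0},
    {"dx":0.07,"dy":0.01,"dz":0,"ax":0,"ay":0,"az":0},
    {"dx":0.105,"dy":0.016,"dz":0,"ax":0,"ay":0,"az":0},
    {"dx":0.14,"dy":0.022,"dz":0,"ax":0,"ay":0,"az":0},
    {"dx":0.175,"dy":0.028,"dz":0,"ax":0,"ay":0,"az":0},
    {"dx":0.21,"dy":0.034,"dz":0,"ax":0,"ay":0,"az":0},
    {"dx":0.245,"dy":0.04,"dz":0,"ax":0,"ay":0,"az":0},
    {"dx":0.267,"dy":0.042,"dz":0,"ax":0,"ay":0,"az":0},
    {"dx":0.267,"dy":0.042,"dz":0,"ax":0,"ay":0,"az":0},
    {"dx":0.267,"dy":0.042,"dz":0,"ax":0,"ay":0,"az":0},
  ],
)

```text
time: 4.65
ee_pos: [0.4296, 0.2689, 0.298]
ee_rot: [[-0.126, 0.992, -0.0], [0.992, 0.126, 0.0], [0.0, -0.0, -1.0]]
ft_force: [0.7, -0.0, 0.0]
width: 0.0194
```

```bash
python3 - <<'E'
from h import *
print(sensors.read_state()['ee_pos'],sensors.read_state()['q'])
save("w4","wrist"); 
E
```

```text
[0.42956741 0.26887295 0.29801606] [  8.58518791  16.34597158 -52.28658976 104.66005149  14.11246666
  65.82644553 -41.17648705]
```

View pics/w4.png

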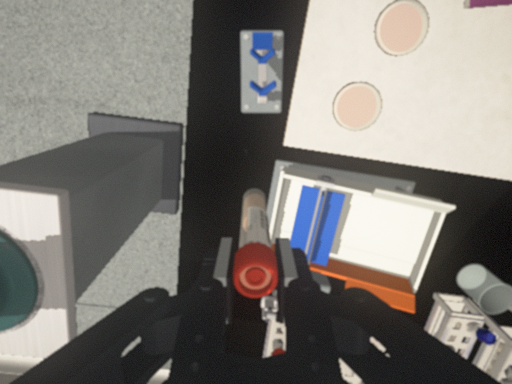

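```bash
python3 - <<'E'
from h import *
crop("w4","w4a",232,22,292,122,6)
crop("w4","w4b",225,150,475,345,3)
E
```

```text
(no output)
```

View pics/w4a.png

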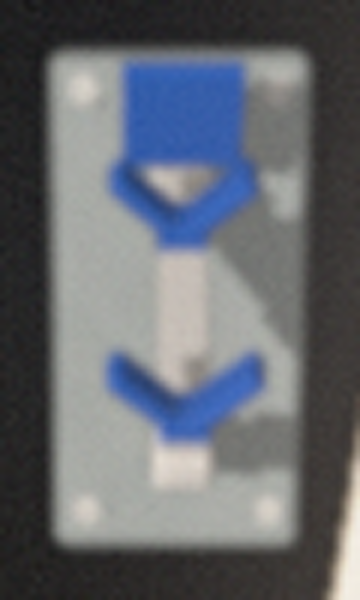

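View pics/w4b.png

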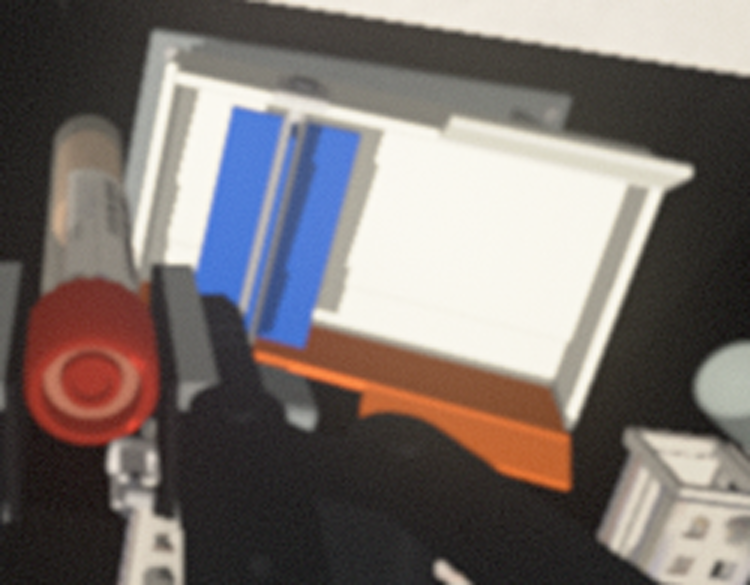

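```bash
python3 - <<'E'
from h import *
np.set_printoptions(precision=4,suppress=True)
C=lambda u,v:(232+u/6,22+v/6)
cs=[at_z("w4",*C(*q),.008) for q in [(46,48),(312,50),(298,550),(52,548)]]
for c in cs: print(c)
c=np.mean(cs,0); print("ctr",c)
ya=((cs[0]-cs[3])+(cs[1]-cs[2]))/2; print("yaw",np.degrees(np.arctan2(-ya[0],ya[1])),np.linalg.norm(ya))
yaw=np.radians(7.1); yv=np.array([-np.sin(yaw),np.cos(yaw),0]); xv=np.array([np.cos(yaw),np.sin(yaw),0])
for n,q in [("tipL1",(122,172)),("tipR1",(247,172)),("tipL2",(120,366)),("tipR2",(252,366)),("apex1",(182,235)),("apex2",(182,425)),("stop top",(185,75)),("stop bot",(185,155)),("st mid",(185,113)),("stopL",(130,113)),("stopR",(240,113)),("bar",(182,300))]:
    P=at_depth("w4",*C(*q)); d=P-c; print(n,P,"rest frame",d@xv,d@yv,P[2])
E
```

```text
[0.3927 0.4098 0.008 ]
[0.4471 0.4163 0.008 ]
[0.4595 0.3166 0.008 ]
[0.4051 0.3102 0.008 ]
ctr [0.4261 0.3632 0.008 ]
yaw 7.0586279672267205 0.10040263836823331
tipL1 [0.4118 0.3849 0.0474] rest frame -0.011457006537278186 0.023247365353456458 0.04740083282063662
tipR1 [0.4355 0.388  0.0464] rest frame 0.012433896225956123 0.023373361038276797 0.046389529658750484
tipL2 [0.416  0.3499 0.0814] rest frame -0.011619439704657016 -0.011928745960082409 0.08135342129784634
tipR2 [0.4395 0.3529 0.0821] rest frame 0.012045027452737727 -0.01190180795010297 0.08209697047434583
apex1 [0.4248 0.3758 0.0396] rest frame 0.00025323048828212205 0.012619969740219747 0.03963732423088828
apex2 [0.4285 0.3412 0.0772] rest frame -0.0003015783660201424 -0.022143839920404567 0.07720743876237907
stop top [0.4216 0.4044 0.037 ] rest frame 0.0006437798258016017 0.04142666143135984 0.036957596456080544
stop bot [0.4236 0.3915 0.0257] rest frame 0.001035682368624751 0.028418720927232924 0.025713192080284608
st mid [0.4226 0.3988 0.029 ] rest frame 0.0008882520108942564 0.03569611742523024 0.029044516484745653
stopL [0.4118 0.397  0.032 ] rest frame -0.009980784079835554 0.03533306064807007 0.031967970263870105
stopR [0.4341 0.4026 0.0088] rest frame 0.012770767025460306 0.03812449127929801 0.008802067344692077
bar [0.4262 0.3636 0.0485] rest frame 0.00015654865866733574 0.00034552681679891537 0.04854534585422671
```

```bash
python3 - <<'E'
from h import *
np.set_printoptions(precision=4,suppress=True)
p=np.array([0.42957,0.26887,0.29802]);R=np.array([[-0.126,.992,0],[.992,.126,0],[0,0,-1]])
for s in (104,88,79.5,0): print(s,proj("w4",p+R[:,2]*(0.0795-s/1000)))
crop("w4","w4d",220,170,290,310,5)
xv=np.array([np.cos(np.radians(7.06)),np.sin(np.radians(7.06)),0]);yv=np.array([-xv[1],xv[0],0])
for c in np.array([.427,.3632,0])+np.outer([.0385],yv): 
  F=c+[0,0,.034]; a=(-yv+[0,0,1])/np.sqrt(2)
  for o in range(0,101,25): print(proj("w4",F+a*o/1000))
E
```

```text
104 [255.5852 279.2469]
88 [255.5018 259.9515]
79.5 [255.4638 251.178 ]
0 [255.2343 198.0599]
[262.9884  37.7693]
[263.2181  52.7546]
[263.4625  68.7028]
[263.7231  85.7098]
[264.0017 103.8845]
```

View pics/w4d.png

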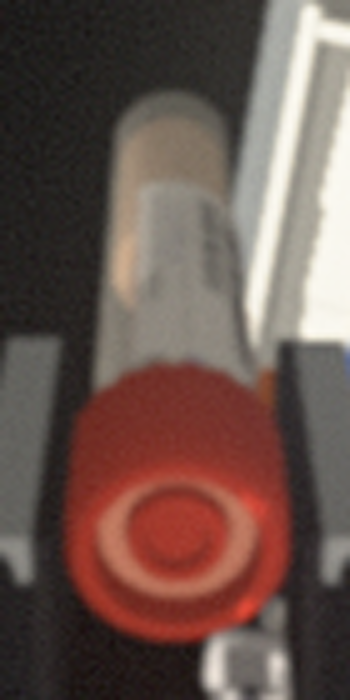

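```bash
cat > rest.py <<'E'
from h import *
xv=np.array([np.cos(np.radians(7.06)),np.sin(np.radians(7.06)),0]);yv=np.array([-xv[1],xv[0],0]);zv=np.array([0,0,1.])
F=np.array([.427,.3632,0])+.0385*yv+.034*zv
a=(-yv+zv)/np.sqrt(2); n=(yv+zv)/np.sqrt(2)
Rr=np.stack([n,xv,-a],1)   # axial grip
Rg=np.stack([a*-1,xv,-n],1)  # body grip: tool z=-n
Rg[:,0]=np.cross(Rg[:,1],Rg[:,2])
E
python3 - <<'E'
from rest import *
np.set_printoptions(precision=4,suppress=True)
T=F+a*.0825; print(T,np.linalg.det(Rr),Rg)
delta(T+n*.08,Rr); delta(T,Rr)
E
```

```text
[0.4294 0.3435 0.0923] 0.9999999999999998 [[-0.0869  0.9924  0.0869]
 [ 0.7017  0.1229 -0.7017]
 [-0.7071  0.     -0.7071]]
t 4.70 d [0.1323 0.0089 0.1488] rot [-0.0004  0.7862  0.0008] deg 45.0 q [  8.7  16.3 -52.2 104.7  14.1  65.8 -41.2]
t 4.70 d [0.0758 0.0088 0.2054] rot [-0.0004  0.7862  0.0008] deg 45.0 q [  8.7  16.3 -52.2 104.7  14.1  65.8 -41.2]
```

>>> arm_command(
  deltas=[
    {"dx":0.02,"dy":0.001,"dz":0.02,"ax":0,"ay":0.1,"az":0},
    {"dx":0.04,"dy":0.002,"dz":0.04,"ax":0,"ay":0.2,"az":0},
    {"dx":0.06,"dy":0.004,"dz":0.065,"ax":0,"ay":0.31,"az":0},
    {"dx":0.08,"dy":0.006,"dz":0.09,"ax":0,"ay":0.42,"az":0},
    {"dx":0.1,"dy":0.007,"dz":0.11,"ax":0,"ay":0.53,"az":0},
    {"dx":0.12,"dy":0.008,"dz":0.13,"ax":0,"ay":0.64,"az":0},
    {"dx":0.132,"dy":0.009,"dz":0.149,"ax":0,"ay":0.74,"az":0},
    {"dx":0.132,"dy":0.009,"dz":0.149,"ax":0,"ay":0.786,"az":0},
    {"dx":0.132,"dy":0.009,"dz":0.149,"ax":0,"ay":0.786,"az":0},
    {"dx":0.132,"dy":0.009,"dz":0.149,"ax":0,"ay":0.786,"az":0},
  ],
)

```text
time: 5.53
ee_pos: [0.4241, 0.398, 0.1482]
ee_rot: [[-0.083, 0.993, -0.086], [0.702, 0.12, 0.702], [0.707, -0.002, -0.707]]
ft_force: [-0.4, -0.4, 0.5]
width: 0.0196
```

```bash
python3 - <<'E'
from rest import *
np.set_printoptions(precision=4,suppress=True)
T=F+a*.0825
delta(T+n*.08,Rr); delta(T,Rr)
save("w5","wrist");save("s5","scene"); crop("s5","s5c",100,170,260,300,5)
E
```

```text
t 5.53 d [ 0.0018 -0.0014  0.0008] rot [ 0.0012  0.0004 -0.0037] deg 0.2 q [ 23.9  48.1 -65.  118.4   0.2  19.5 -18. ]
t 5.53 d [-0.0782 -0.0011  0.0008] rot [ 0.0012  0.0004 -0.0037] deg 0.2 q [ 23.9  48.1 -65.  118.4   0.2  19.5 -18. ]
```

View pics/w5.png

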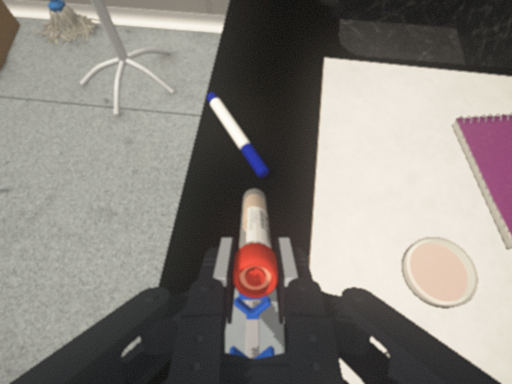

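View pics/s5c.png

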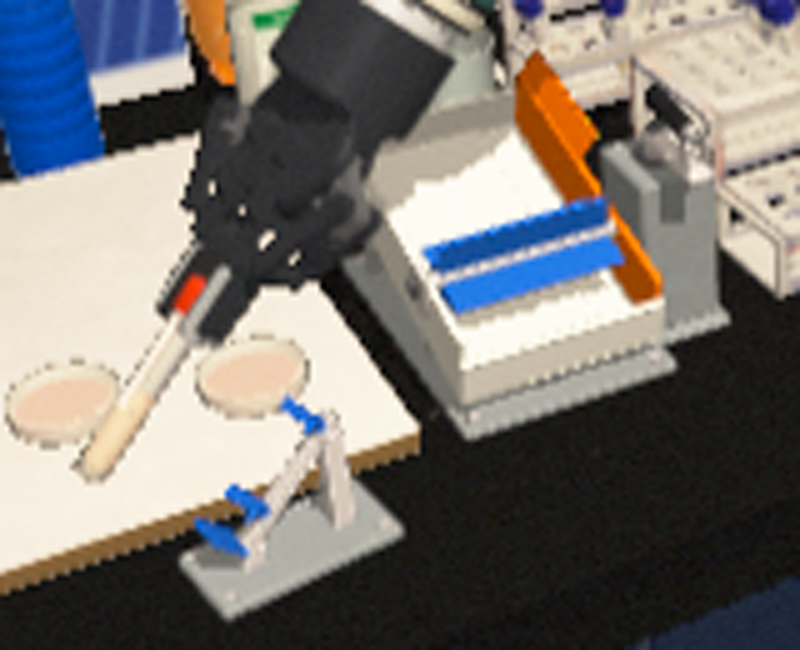

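>>> arm_command(
  deltas=[
    {"dx":-0.02,"dy":-0.001,"dz":0,"ax":0,"ay":0,"az":0},
    {"dx":-0.04,"dy":-0.001,"dz":0,"ax":0,"ay":0,"az":0},
    {"dx":-0.055,"dy":-0.001,"dz":0,"ax":0,"ay":0,"az":0},
    {"dx":-0.065,"dy":-0.001,"dz":0,"ax":0,"ay":0,"az":0},
    {"dx":-0.07,"dy":-0.001,"dz":0,"ax":0,"ay":0,"az":0},
    {"dx":-0.074,"dy":-0.001,"dz":0,"ax":0,"ay":0,"az":0},
    {"dx":-0.077,"dy":-0.001,"dz":0,"ax":0,"ay":0,"az":0},
    {"dx":-0.077,"dy":-0.001,"dz":0,"ax":0,"ay":0,"az":0},
    {"dx":-0.077,"dy":-0.001,"dz":0,"ax":0,"ay":0,"az":0},
  ],
)

```text
time: 6.38
ee_pos: [0.4286, 0.3461, 0.0947]
ee_rot: [[-0.088, 0.992, -0.087], [0.701, 0.124, 0.702], [0.708, 0.001, -0.706]]
ft_force: [0.3, -0.1, -0.4]
width: 0.0198
```

```bash
python3 - <<'E'
from rest import *
np.set_printoptions(precision=4,suppress=True)
T=F+a*.0825
delta(T,Rr); print(sensors.read_state()["ft_force"],sensors.read_state()["moment"])
save("w6","wrist");save("s6","scene"); crop("s6","s6c",100,200,220,300,6)
E
```

```text
t 6.38 d [-0.0036  0.0005 -0.0003] rot [-0.0001 -0.0009  0.0008] deg 0.1 q [ 28.6  53.7 -62.3 120.6   3.9  18.1 -12.5]
[ 0.3416 -0.0936 -0.4269] [-0.8018 -0.1011 -0.0179]
```

View pics/w6.png

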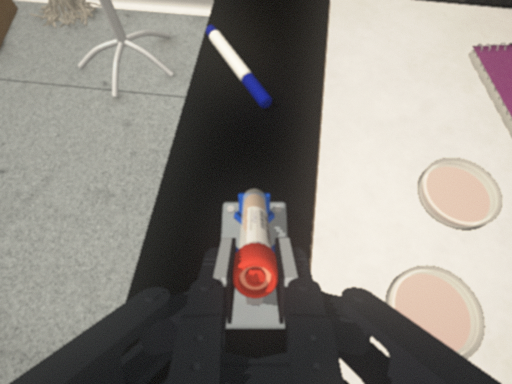

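View pics/s6c.png

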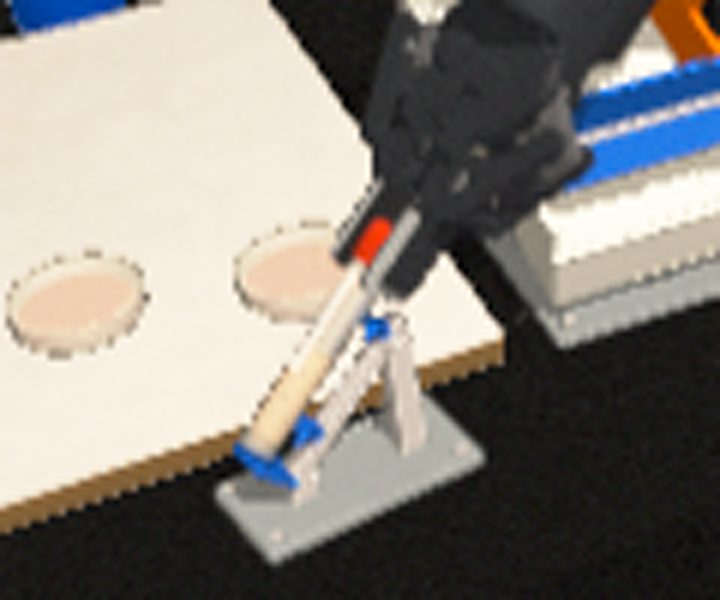

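>>> arm_command(
  deltas=[
    {"dx":-0.002,"dy":0,"dz":0,"ax":0,"ay":0,"az":0},
    {"dx":-0.0035,"dy":0,"dz":0,"ax":0,"ay":0,"az":0},
    {"dx":-0.0045,"dy":0,"dz":0,"ax":0,"ay":0,"az":0},
    {"dx":-0.0045,"dy":0,"dz":0,"ax":0,"ay":0,"az":0},
  ],
)

```text
time: 6.82
ee_pos: [0.4286, 0.343, 0.0915]
ee_rot: [[-0.087, 0.992, -0.088], [0.701, 0.124, 0.703], [0.708, -0.0, -0.706]]
ft_force: [-0.6, 1.7, 2.0]
width: 0.0196
```

```bash
python3 - <<'E'
from rest import *
np.set_printoptions(precision=4,suppress=True)
T=F+a*.0825
delta(T,Rr); print(sensors.read_state()["ft_force"],sensors.read_state()["moment"])
E
```

```text
t 6.82 d [ 0.0009  0.0009 -0.0003] rot [-0.0007 -0.0014  0.0006] deg 0.1 q [ 28.9  54.1 -62.1 120.7   4.1  18.  -12.2]
[-0.6213  1.6575  1.9943] [-0.1101  0.1445  0.1371]
```

>>> arm_command(
  deltas=[
    {"dx":0,"dy":0,"dz":0,"ax":0,"ay":0,"az":0},
    {"dx":0,"dy":0,"dz":0,"ax":0,"ay":0,"az":0},
    {"dx":0,"dy":0,"dz":0,"ax":0,"ay":0,"az":0},
    {"dx":0,"dy":0,"dz":0,"ax":0,"ay":0,"az":0},
    {"dx":0,"dy":0,"dz":0,"ax":0,"ay":0,"az":0},
    {"dx":0,"dy":0,"dz":0,"ax":0,"ay":0,"az":0},
  ],
  jaw=0.6,
)

```text
time: 7.32
ee_pos: [0.4291, 0.3425, 0.091]
ee_rot: [[-0.087, 0.992, -0.087], [0.701, 0.123, 0.702], [0.707, -0.0, -0.707]]
ft_force: [-0.6, -0.0, -0.5]
width: 0.0513
```

>>> arm_command(
  deltas=[
    {"dx":0,"dy":0,"dz":-0.015,"ax":0,"ay":0,"az":0},
    {"dx":0,"dy":0,"dz":-0.04,"ax":0,"ay":0,"az":0},
    {"dx":0,"dy":0,"dz":-0.07,"ax":0,"ay":0,"az":0},
    {"dx":0.01,"dy":0,"dz":-0.1,"ax":0,"ay":0,"az":0},
    {"dx":0.02,"dy":0,"dz":-0.12,"ax":0,"ay":0,"az":0},
    {"dx":0.02,"dy":0,"dz":-0.12,"ax":0,"ay":0,"az":0},
  ],
)

```text
time: 7.82
ee_pos: [0.4404, 0.2714, 0.1931]
ee_rot: [[-0.088, 0.993, -0.081], [0.701, 0.119, 0.703], [0.707, 0.005, -0.707]]
ft_force: [0.6, 0.4, 0.4]
width: 0.0508
```

```bash
python3 - <<'E'
from rest import *
np.set_printoptions(precision=4,suppress=True)
print(sensors.read_state()["ee_pos"])
save("w7","wrist");save("s7","scene"); crop("s7","s7c",100,200,220,300,6)
E
```

```text
[0.4404 0.2714 0.1931]
```

View pics/w7.png

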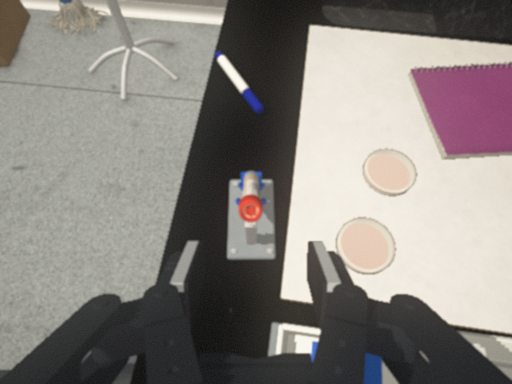

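View pics/s7c.png

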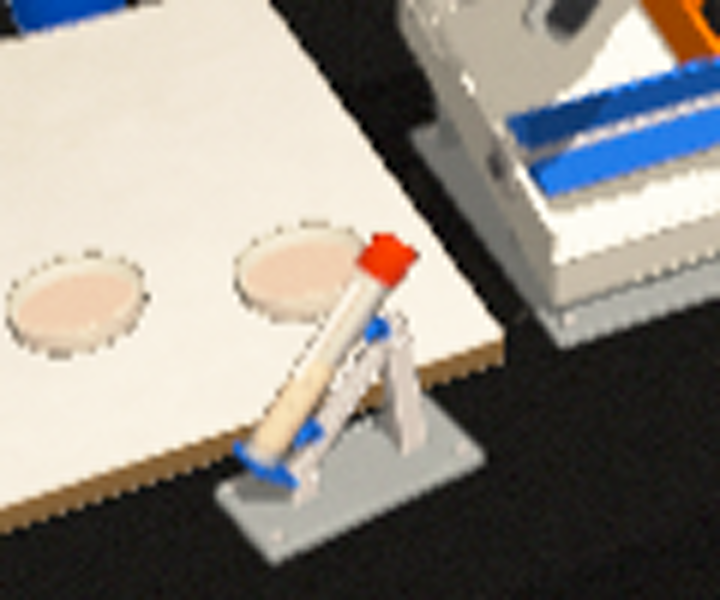

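```bash
python3 - <<'E'
from rest import *
np.set_printoptions(precision=4,suppress=True)
for s in (0,50,96,104,107): print(s,proj("w7",F+a*s/1000),proj("s7",F+a*s/1000))
print(at_depth("w7",250,209),F+a*.104)
delta(F+a*.047+n*.12,Rg)
crop("w7","w7c",225,160,285,265,6)
E
```

```text
0 [251.8646 177.168 ] [142.2824 275.5926]
50 [251.7846 191.0936] [153.5498 258.2769]
96 [251.6862 208.1949] [163.8799 242.4017]
104 [251.6658 211.7452] [165.6729 239.6462]
107 [251.6579 213.1297] [166.345  238.6133]
[0.4296 0.331  0.1069] [0.4313 0.3284 0.1075]
t 7.92 d [ 0.1019 -0.0002  0.1558] rot [ 0.0014 -1.5706 -0.0011] deg 90.0 q [ 44.5  47.  -73.1 119.5   0.6  33.  -10.7]
```

View pics/w7c.png

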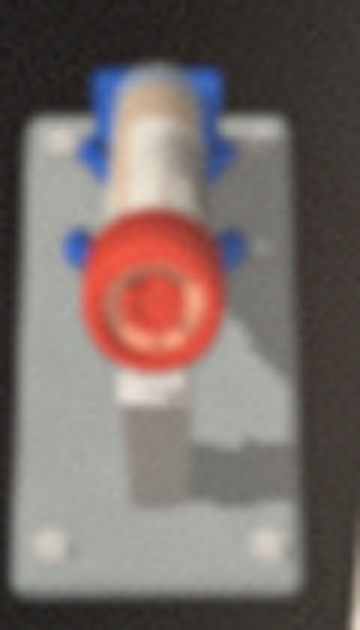

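>>> arm_command(
  deltas=[
    {"dx":0.02,"dy":0,"dz":0.005,"ax":0,"ay":-0.12,"az":0},
    {"dx":0.035,"dy":0,"dz":0.02,"ax":0,"ay":-0.24,"az":0},
    {"dx":0.045,"dy":0,"dz":0.035,"ax":0,"ay":-0.36,"az":0},
    {"dx":0.055,"dy":0,"dz":0.05,"ax":0,"ay":-0.48,"az":0},
    {"dx":0.065,"dy":0,"dz":0.065,"ax":0,"ay":-0.6,"az":0},
    {"dx":0.075,"dy":0,"dz":0.08,"ax":0,"ay":-0.72,"az":0},
    {"dx":0.085,"dy":0,"dz":0.095,"ax":0,"ay":-0.84,"az":0},
    {"dx":0.09,"dy":0,"dz":0.11,"ax":0,"ay":-0.96,"az":0},
    {"dx":0.095,"dy":0,"dz":0.12,"ax":0,"ay":-1.08,"az":0},
    {"dx":0.1,"dy":0,"dz":0.13,"ax":0,"ay":-1.2,"az":0},
    {"dx":0.102,"dy":0,"dz":0.145,"ax":0,"ay":-1.32,"az":0},
    {"dx":0.102,"dy":0,"dz":0.156,"ax":0,"ay":-1.44,"az":0},
  ],
)

```text
time: 8.92
ee_pos: [0.4136, 0.4557, 0.1512]
ee_rot: [[-0.105, 0.992, 0.071], [0.826, 0.127, -0.549], [-0.554, 0.001, -0.833]]
ft_force: [-0.1, 0.9, 0.3]
width: 0.0515
```

```bash
python3 - <<'E'
from rest import *
np.set_printoptions(precision=4,suppress=True)
delta(F+a*.045+n*.12,Rg)
save("w8","wrist");
E
```

```text
t 8.92 d [-0.0013  0.0019  0.0015] rot [ 0.0036 -0.1983  0.0023] deg 11.4 q [-42.9  46.9 -29.1  81.1  35.7  90.3 -73. ]
```

View pics/w8.png

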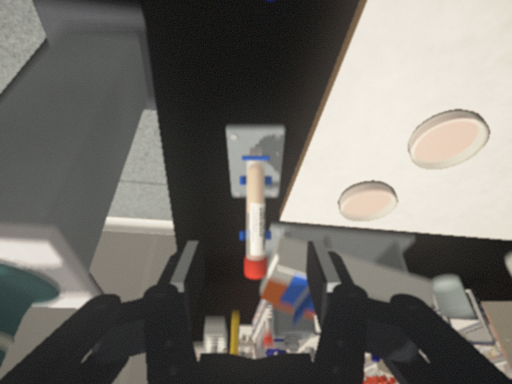

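>>> arm_command(
  deltas=[
    {"dx":-0.001,"dy":0.002,"dz":0.001,"ax":0.003,"ay":-0.1,"az":0.002},
    {"dx":-0.001,"dy":0.002,"dz":0.001,"ax":0.003,"ay":-0.198,"az":0.002},
    {"dx":-0.001,"dy":0.002,"dz":0.001,"ax":0.003,"ay":-0.198,"az":0.002},
    {"dx":-0.001,"dy":0.002,"dz":0.001,"ax":0.003,"ay":-0.198,"az":0.002},
  ],
)

```text
time: 9.3
ee_pos: [0.4156, 0.4528, 0.1488]
ee_rot: [[-0.09, 0.992, 0.084], [0.705, 0.123, -0.699], [-0.703, -0.004, -0.711]]
ft_force: [0.2, -0.1, 0.7]
width: 0.0511
```

```bash
python3 - <<'E'
from rest import *
np.set_printoptions(precision=4,suppress=True)
delta(F+a*.045+n*.12,Rg)
save("w9","wrist");
for s in (0,18,45,68,88,104): print(s,proj("w9",F+a*s/1000))
crop("w9","w9c",190,100,340,260,4)
E
```

```text
t 9.30 d [-0.0005  0.0003 -0.0022] rot [-0.003  -0.0051  0.0031] deg 0.4 q [-47.6  52.1 -25.7  75.6  37.6 100.4 -73.1]
0 [256.5001 131.7597]
18 [256.4327 153.4794]
45 [256.3368 184.3772]
68 [256.2596 209.2268]
88 [256.1957 229.8194]
104 [256.1465 245.6563]
```

View pics/w9c.png

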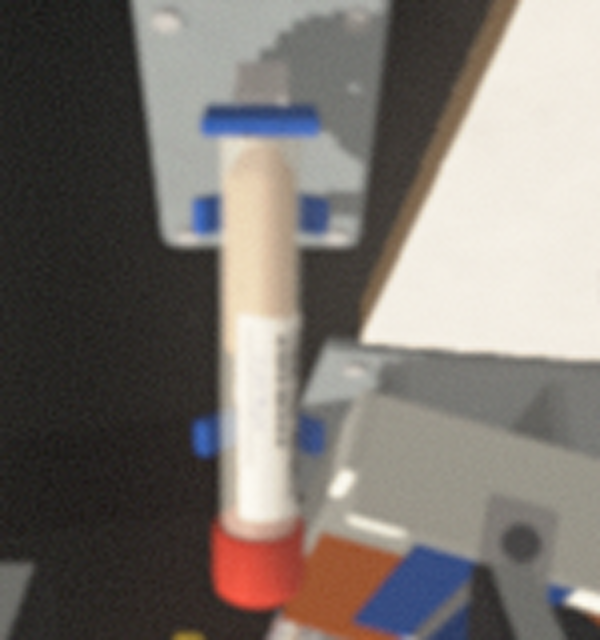

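>>> arm_command(
  deltas=[
    {"dx":-0.001,"dy":0,"dz":0.03,"ax":-0.002,"ay":-0.005,"az":0.002},
    {"dx":-0.001,"dy":0,"dz":0.06,"ax":-0.002,"ay":-0.005,"az":0.002},
    {"dx":-0.001,"dy":0,"dz":0.085,"ax":-0.002,"ay":-0.005,"az":0.002},
    {"dx":-0.001,"dy":0,"dz":0.1,"ax":-0.002,"ay":-0.005,"az":0.002},
    {"dx":-0.001,"dy":0,"dz":0.11,"ax":-0.002,"ay":-0.005,"az":0.002},
    {"dx":-0.001,"dy":0,"dz":0.12,"ax":-0.002,"ay":-0.005,"az":0.002},
    {"dx":-0.001,"dy":0,"dz":0.12,"ax":-0.002,"ay":-0.005,"az":0.002},
    {"dx":-0.001,"dy":0,"dz":0.12,"ax":-0.002,"ay":-0.005,"az":0.002},
  ],
)

```text
time: 10.02
ee_pos: [0.4279, 0.3681, 0.0677]
ee_rot: [[-0.083, 0.993, 0.086], [0.704, 0.119, -0.7], [-0.705, 0.003, -0.709]]
ft_force: [-0.2, -0.1, 0.6]
width: 0.0512
```

```bash
python3 - <<'E'
from rest import *
np.set_printoptions(precision=4,suppress=True)
delta(F+a*.045-n*.012,Rg)
save("w10","wrist");print(sensors.read_state()["ft_force"])
E
```

```text
t 10.02 d [ 0.0027 -0.0015  0.012 ] rot [-0.0009 -0.0028 -0.0045] deg 0.3 q [-42.5  52.8 -24.4  87.5  40.8  88.9 -76.5]
[1.     0.3834 0.2078]
```

View pics/w10.png

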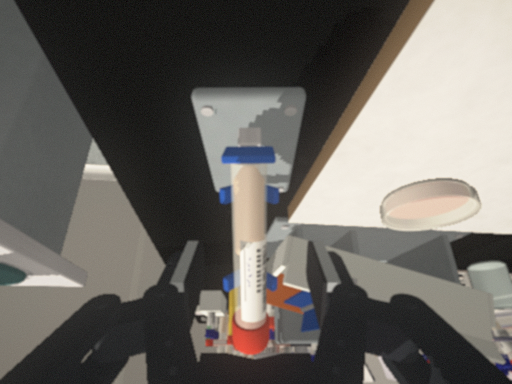

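>>> arm_command(
  deltas=[
    {"dx":0.0027,"dy":-0.0015,"dz":0.006,"ax":0,"ay":-0.003,"az":-0.004},
    {"dx":0.0027,"dy":-0.0015,"dz":0.012,"ax":0,"ay":-0.003,"az":-0.004},
    {"dx":0.0027,"dy":-0.0015,"dz":0.012,"ax":0,"ay":-0.003,"az":-0.004},
  ],
)

```text
time: 10.32
ee_pos: [0.4265, 0.3603, 0.0557]
ee_rot: [[-0.088, 0.992, 0.086], [0.699, 0.123, -0.704], [-0.709, -0.002, -0.705]]
ft_force: [-0.1, -0.6, 0.3]
width: 0.0512
```

>>> arm_command(
  deltas=[
    {"dx":0,"dy":0,"dz":0,"ax":0,"ay":0,"az":0},
    {"dx":0,"dy":0,"dz":0,"ax":0,"ay":0,"az":0},
    {"dx":0,"dy":0,"dz":0,"ax":0,"ay":0,"az":0},
    {"dx":0,"dy":0,"dz":0,"ax":0,"ay":0,"az":0},
    {"dx":0,"dy":0,"dz":0,"ax":0,"ay":0,"az":0},
    {"dx":0,"dy":0,"dz":0,"ax":0,"ay":0,"az":0},
    {"dx":0,"dy":0,"dz":0,"ax":0,"ay":0,"az":0},
  ],
  jaw=0,
  squeeze=30,
)

```text
time: 10.9
ee_pos: [0.4261, 0.3614, 0.0567]
ee_rot: [[-0.088, 0.992, 0.085], [0.701, 0.123, -0.703], [-0.708, -0.002, -0.706]]
ft_force: [-3.8, 1.4, 2.7]
width: 0.0166
```

```bash
python3 - <<'E'
from rest import *
np.set_printoptions(precision=4,suppress=True)
delta(F+a*.045-n*.012,Rg)
save("w11","wrist");print(sensors.read_state()["ft_force"],sensors.read_state()["width"])
E
```

```text
t 10.90 d [-0.0005  0.0011 -0.0003] rot [-0.0017  0.0015  0.0013] deg 0.1 q [-42.4  53.4 -24.2  88.3  41.2  88.  -76.9]
[-4.729   1.0211  2.6644] 0.016801006302629727
```

View pics/w11.png

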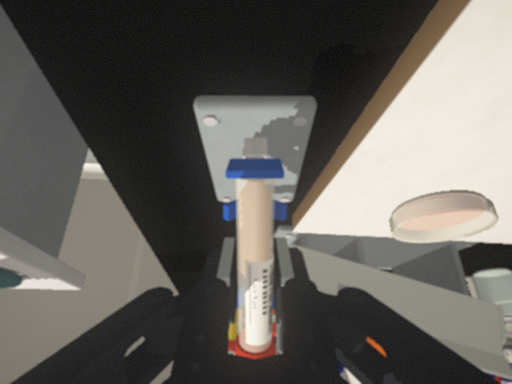

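>>> arm_command(
  deltas=[
    {"dx":0,"dy":0,"dz":-0.015,"ax":0,"ay":0,"az":0},
    {"dx":0,"dy":0,"dz":-0.035,"ax":0,"ay":0,"az":0},
    {"dx":0,"dy":0,"dz":-0.06,"ax":0,"ay":0,"az":0},
    {"dx":-0.02,"dy":0,"dz":-0.09,"ax":0,"ay":0,"az":0},
    {"dx":-0.05,"dy":0,"dz":-0.11,"ax":0,"ay":0.1,"az":0},
    {"dx":-0.08,"dy":0,"dz":-0.13,"ax":0,"ay":0.2,"az":0},
    {"dx":-0.11,"dy":0,"dz":-0.15,"ax":0,"ay":0.3,"az":0},
    {"dx":-0.14,"dy":0,"dz":-0.165,"ax":0,"ay":0.4,"az":0},
    {"dx":-0.16,"dy":0,"dz":-0.175,"ax":0,"ay":0.52,"az":0},
    {"dx":-0.17,"dy":0,"dz":-0.18,"ax":0,"ay":0.64,"az":0},
    {"dx":-0.17,"dy":0,"dz":-0.18,"ax":0,"ay":0.75,"az":0},
    {"dx":-0.17,"dy":0,"dz":-0.18,"ax":0,"ay":0.786,"az":0},
  ],
)

```text
time: 11.95
ee_pos: [0.4293, 0.3661, 0.3073]
ee_rot: [[-0.117, 0.993, 0.006], [0.993, 0.117, 0.003], [0.003, 0.007, -1.0]]
ft_force: [0.5, -0.4, -0.1]
width: 0.0169
```

```bash
python3 - <<'E'
from rest import *
np.set_printoptions(precision=4,suppress=True)
s=sensors.read_state();print(s["ee_pos"],s["ee_rot"],s["q"],s["width"])
save("s12","scene"); save("w12","wrist")
E
```

```text
[0.4293 0.3661 0.3073] [[-0.1173  0.9931  0.0062]
 [ 0.9931  0.1173  0.0034]
 [ 0.0026  0.0065 -1.    ]] [-11.9434  19.3114 -39.9894  97.3721  13.4337  67.7784 -48.6517] 0.016927926731525815
```

View pics/w12.png

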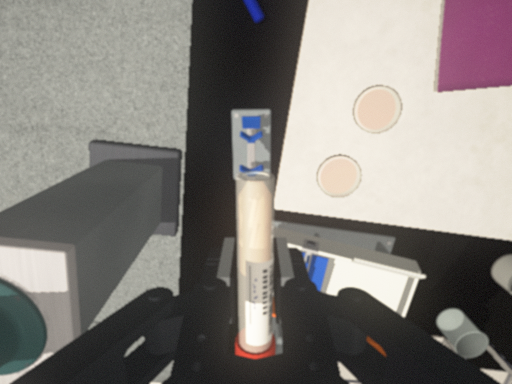

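View pics/s12.png

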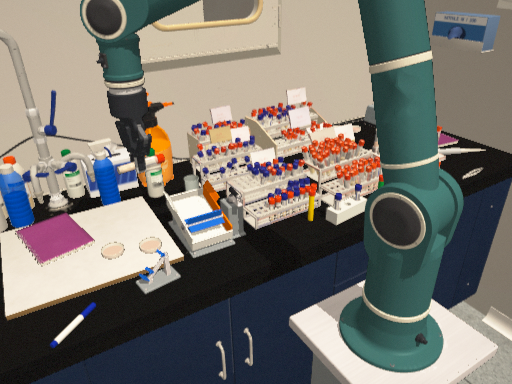

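```bash
python3 - <<'E'
from rest import *
np.set_printoptions(precision=4,suppress=True)
C=lambda u,v:(225+u/3,150+v/3)
for nme,q in [("base FL",(158,36)),("base BL",(564,102)),("cheekL top front",(172,62)),("cheekL top mid",(300,98)),("cheekL top before lip",(430,128)),("lip tip",(690,172)),("lip start",(452,122)),("back top L",(655,200)),("back top R",(573,420)),("floor back L",(617,185)),("floor back R",(550,378)),("floor R at 400",(400,325)),("floor mid",(480,240)),("floor mid2",(420,220)),("orange lip far",(568,480)),("orange cheek",(440,355)),("paddle near L",(350,130)),("paddle near R",(300,345)),("axle",(298,125))]:
    print(nme,at_depth("w4",*C(*q)), at_z("w4",*C(*q),0.0)[:2])
E
```

```text
base FL [0.4641 0.2501 0.0062] [0.4647 0.2487]
base BL [0.6623 0.2424 0.0065] [0.6659 0.2408]
cheekL top front [0.4675 0.2489 0.0473] [0.4733 0.2369]
cheekL top mid [0.5157 0.2495 0.0822] [0.5379 0.2267]
cheekL top before lip [0.5676 0.2451 0.0873] [0.6043 0.2195]
lip tip [0.738  0.2133 0.001 ] [0.7388 0.213 ]
lip start [0.5689 0.253  0.1027] [0.6143 0.2239]
back top L [0.6598 0.2291 0.0953] [0.7261 0.1961]
back top R [0.722  0.0641 0.0006] [0.7224 0.0637]
floor back L [0.6582 0.2256 0.0718] [0.7046 0.2017]
floor back R [0.6572 0.1298 0.0704] [0.7025 0.0882]
floor R at 400 [0.5914 0.1383 0.0525] [0.6147 0.1099]
floor mid [0.6128 0.1892 0.0614] [0.6441 0.1634]
floor mid2 [0.5869 0.193  0.0555] [0.611  0.1706]
orange lip far [0.6452 0.1138 0.1213] [0.7309 0.0247]
orange cheek [0.6107 0.1285 0.0586] [0.6401 0.0947]
paddle near L [0.5505 0.2275 0.0452] [0.5655 0.2136]
paddle near R [0.5397 0.1355 0.0755] [0.5646 0.0914]
axle [0.5196 0.2355 0.0733] [0.5396 0.213 ]
```

```bash
python3 - <<'E'
from rest import *
delta([0.58,0.09,0.33],Rdown(88.5))
C=lambda u,v:(140+u/6,140+v/6)
for q in [(323,150),(505,150),(323,70),(505,70),(323,355),(505,355)]: print(at_z("top0",*C(*q),0.06))
E
```

```text
t 12.05 d [-0.2923  0.118  -0.0233] rot [0.0031 0.0017 0.1444] deg 8.3 q [-12.1  19.5 -40.   97.3  13.6  68.  -48.8]
[0.59870093 0.2377258  0.06      ]
[0.59675352 0.13038543 0.06      ]
[0.64632937 0.2374157  0.06      ]
[0.6443602  0.12980853 0.06      ]
[0.47772503 0.23851346 0.06      ]
[0.47583253 0.13185073 0.06      ]
```

>>> arm_command(
  deltas=[
    {"dx":-0.035,"dy":0.014,"dz":-0.003,"ax":0,"ay":0,"az":0.02},
    {"dx":-0.07,"dy":0.028,"dz":-0.006,"ax":0,"ay":0,"az":0.04},
    {"dx":-0.105,"dy":0.042,"dz":-0.009,"ax":0,"ay":0,"az":0.06},
    {"dx":-0.14,"dy":0.056,"dz":-0.012,"ax":0,"ay":0,"az":0.08},
    {"dx":-0.175,"dy":0.07,"dz":-0.015,"ax":0,"ay":0,"az":0.1},
    {"dx":-0.21,"dy":0.084,"dz":-0.018,"ax":0,"ay":0,"az":0.12},
    {"dx":-0.245,"dy":0.098,"dz":-0.021,"ax":0,"ay":0,"az":0.14},
    {"dx":-0.28,"dy":0.112,"dz":-0.023,"ax":0.003,"ay":0.002,"az":0.144},
    {"dx":-0.292,"dy":0.118,"dz":-0.023,"ax":0.003,"ay":0.002,"az":0.144},
    {"dx":-0.292,"dy":0.118,"dz":-0.023,"ax":0.003,"ay":0.002,"az":0.144},
  ],
)

```text
time: 12.88
ee_pos: [0.5815, 0.0893, 0.3267]
ee_rot: [[0.027, 1.0, -0.004], [1.0, -0.027, -0.002], [-0.002, -0.004, -1.0]]
ft_force: [-0.4, 0.2, -0.4]
width: 0.0169
```

```bash
python3 - <<'E'
from rest import *
delta([0.58,0.09,0.33],Rdown(88.5))
save("w13","wrist")
E
```

```text
t 12.88 d [ 0.0007 -0.0015 -0.0033] rot [-0.0044  0.0021 -0.0006] deg 0.3 q [ 12.1  19.6 -31.   92.6  10.6  71.  -22.4]
```

View pics/w13.png

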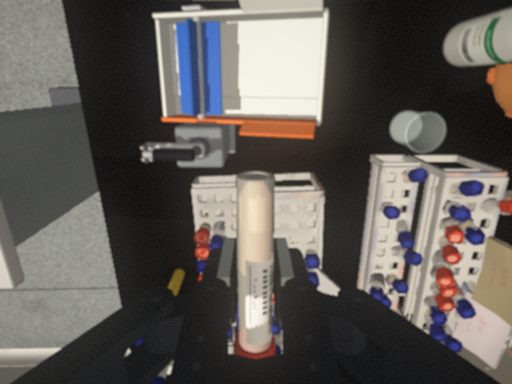

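```bash
python3 - <<'E'
from rest import *
crop("w13","w13a",135,0,335,170,4)
E
```

```text
(no output)
```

View pics/w13a.png

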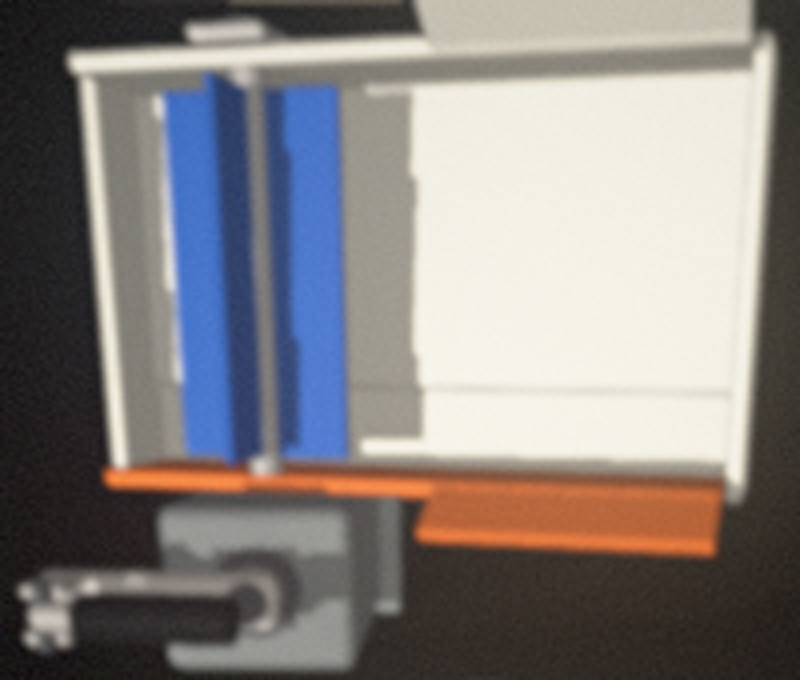

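```bash
python3 - <<'E'
from rest import *
np.set_printoptions(precision=4,suppress=True)
C=lambda u,v:(135+u/4,v/4)
print("floor z.072");
for q in [(750,72),(728,466)]: print(at_z("w13",*C(*q),0.072),at_depth("w13",*C(*q)))
for nme,q in [("floorR430",(430,455)),("floorL430",(430,90)),("floorR600",(600,460)),("floorL600",(600,82)),("fl mid",(500,250)),("fl mid2",(650,250)),("cheekL top",(100,58)),("cheekL top2",(380,48)),("cheekR top",(115,480)),("cheekR top2",(410,490)),("axleL",(243,75)),("axleR",(263,465)),("axle mid",(257,250)),("backtop L",(765,45)),("backtop R",(735,490)),("front top L",(85,70)),("front top R",(120,460)),("gb c1",(165,512)),("gb c2",(350,512)),("gb c3",(350,665)),("gb c4",(172,665)),("hinge",(48,617)),("grip end",(240,620)),("grip mid",(150,620)),("paddle up L",(340,90)),("paddle up R",(345,455))]:
    print(nme,at_depth("w13",*C(*q)))
for nme,q in [("hinge",(48,617)),("free",(252,608)),("hub",(265,595)),("gripn",(80,620)),("gripf",(238,617))]: print(nme,at_z("w13",*C(*q),.141))
for q in [(165,510),(350,512),(350,667),(172,667)]: print("gb",at_z("w13",*C(*q),.105))
E
```

```text
floor z.072
[0.6603 0.2378 0.072 ] [0.6601 0.2376 0.0731]
[0.6579 0.1299 0.072 ] [0.6538 0.1321 0.0941]
floorR430 [0.5653 0.1335 0.0467]
floorL430 [0.5698 0.2395 0.0504]
floorR600 [0.6196 0.1316 0.0594]
floorL600 [0.6194 0.2386 0.0597]
fl mid [0.5895 0.1944 0.0561]
fl mid2 [0.6336 0.1926 0.0669]
cheekL top [0.4762 0.2483 0.0632]
cheekL top2 [0.5578 0.2445 0.0839]
cheekR top [0.4661 0.13   0.0625]
cheekR top2 [0.5607 0.1269 0.086 ]
axleL [0.5181 0.2413 0.0712]
axleR [0.5151 0.1342 0.0729]
axle mid [0.5184 0.1955 0.0729]
backtop L [0.6595 0.2401 0.0953]
backtop R [0.656  0.1252 0.0945]
front top L [0.4715 0.2454 0.063 ]
front top R [0.4638 0.1347 0.0463]
gb c1 [0.4909 0.1245 0.1023]
gb c2 [0.5437 0.1225 0.0979]
gb c3 [0.5416 0.0783 0.1044]
gb c4 [0.4888 0.0799 0.1049]
hinge [0.4683 0.1036 0.145 ]
grip end [0.5145 0.0974 0.1262]
grip mid [0.4959 0.1029 0.1489]
paddle up L [0.5425 0.2412 0.0448]
paddle up R [0.5407 0.1367 0.075 ]
hinge [0.4668 0.1028 0.141 ]
free [0.521  0.1037 0.141 ]
hub [0.5247 0.1071 0.141 ]
gripn [0.4752 0.1017 0.141 ]
gripf [0.5171 0.1014 0.141 ]
gb [0.4917 0.1254 0.105 ]
gb [0.5444 0.1234 0.105 ]
gb [0.5417 0.0779 0.105 ]
gb [0.4888 0.0793 0.105 ]
```

```bash
python3 - <<'E'
from rest import *
np.set_printoptions(precision=4,suppress=True)
p=np.array([.5815,.0893,.3267]);R=Rdown(88.5)
for s in (45,49,-43,-59,-56):
  for h in (.012,.003,.021,.018): print(s,h,proj("w13",p+R[:,0]*s/1000-R[:,2]*h))
crop("w13","w13b",210,150,300,370,3)
E
```

```text
45 0.012 [254.9106 172.1794]
45 0.003 [254.9883 166.9383]
45 0.021 [254.8225 178.1249]
45 0.018 [254.8531 176.0562]
49 0.012 [254.8908 163.0766]
49 0.003 [254.9704 158.3327]
49 0.021 [254.8005 168.4646]
49 0.018 [254.8319 166.5892]
-43 0.012 [255.2673 336.4817]
-43 0.003 [255.3147 323.9524]
-43 0.021 [255.2148 350.3896]
-43 0.018 [255.233  345.5867]
-59 0.012 [255.3194 360.4748]
-59 0.003 [255.3629 347.1517]
-59 0.021 [255.2714 375.2171]
-59 0.018 [255.2879 370.1315]
-56 0.012 [255.3099 356.0874]
-56 0.003 [255.3541 342.9043]
-56 0.021 [255.261  370.6833]
-56 0.018 [255.2779 365.6472]
```

View pics/w13b.png

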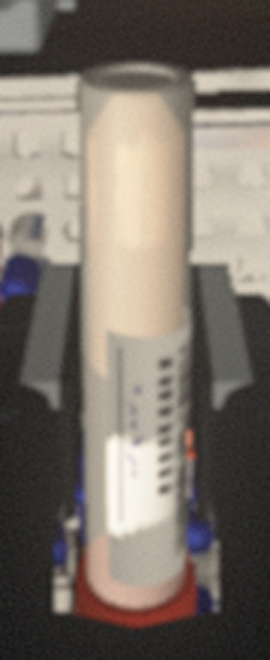

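```bash
cat > feed.py <<'E'
from rest import *
yw=np.radians(-1.9); xF=np.array([np.cos(yw),np.sin(yw),0]); yF=np.array([-xF[1],xF[0],0])
O=np.array([.5395,.1870,0])
th=np.radians(14); nF=-np.sin(th)*xF+np.cos(th)*zv
entry=np.array([.6075,.1848,.060])
Rc=np.stack([yF,np.cross(-nF,yF),-nF],1)
axis=np.array([.5167,.1015,.141]); hinge=axis-.05*xF
E
python3 - <<'E'
from feed import *
np.set_printoptions(precision=4,suppress=True)
T=entry+yF*.007+nF*.004; print(T,axis,hinge)
delta(T+nF*.09,Rc); delta(T,Rc)
E
```

```text
[0.6068 0.1918 0.0639] [0.5167 0.1015 0.141 ] [0.4667 0.1032 0.141 ]
t 12.93 d [0.1002 0.0035 0.1755] rot [-0.2495 -0.001   0.0101] deg 14.3 q [ 12.   19.6 -31.2  92.7  10.5  71.  -22.5]
t 12.93 d [0.1    0.0258 0.2627] rot [-0.2495 -0.001   0.0101] deg 14.3 q [ 12.   19.6 -31.2  92.7  10.5  71.  -22.5]
```

>>> arm_command(
  deltas=[
    {"dx":0.03,"dy":0,"dz":0.01,"ax":-0.05,"ay":0,"az":0.005},
    {"dx":0.06,"dy":0.001,"dz":0.03,"ax":-0.1,"ay":0,"az":0.01},
    {"dx":0.085,"dy":0.002,"dz":0.06,"ax":-0.15,"ay":0,"az":0.01},
    {"dx":0.1,"dy":0.003,"dz":0.09,"ax":-0.2,"ay":-0.001,"az":0.01},
    {"dx":0.1,"dy":0.0035,"dz":0.12,"ax":-0.25,"ay":-0.001,"az":0.01},
    {"dx":0.1,"dy":0.0035,"dz":0.15,"ax":-0.25,"ay":-0.001,"az":0.01},
    {"dx":0.1,"dy":0.0035,"dz":0.17,"ax":-0.25,"ay":-0.001,"az":0.01},
    {"dx":0.1,"dy":0.0035,"dz":0.1755,"ax":-0.25,"ay":-0.001,"az":0.01},
    {"dx":0.1,"dy":0.0035,"dz":0.1755,"ax":-0.25,"ay":-0.001,"az":0.01},
  ],
)

```text
time: 13.68
ee_pos: [0.5823, 0.1954, 0.1503]
ee_rot: [[0.027, 0.97, 0.24], [1.0, -0.027, -0.007], [0.0, 0.24, -0.971]]
ft_force: [0.3, 0.0, -0.4]
width: 0.0166
```

```bash
python3 - <<'E'
from feed import *
np.set_printoptions(precision=4,suppress=True)
T=entry+yF*.007+nF*.004
save("w14","wrist"); save("s14","scene"); save("t14","top")
crop("s14","s14c",150,150,270,260,6); crop("t14","t14c",170,130,250,220,6)
delta(T+nF*.09,Rc); delta(T,Rc)
E
```

```text
t 13.83 d [-0.0023 -0.0004  0.0024] rot [ 0.0041 -0.0028  0.0027] deg 0.3 q [ -3.6  25.9 -26.2 109.6  29.7  37.7 -50.3]
t 13.83 d [-0.0026 -0.0007  0.0923] rot [ 0.0041 -0.0028  0.0027] deg 0.3 q [ -3.6  25.9 -26.2 109.6  29.7  37.7 -50.3]
```

View pics/w14.png

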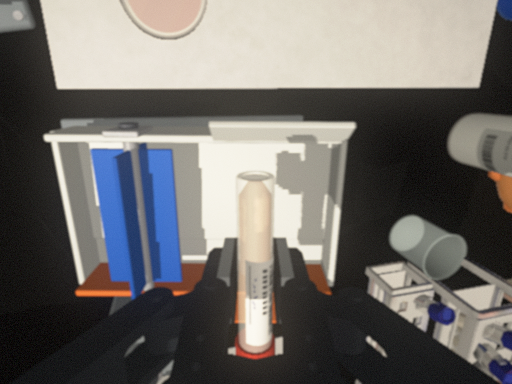

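View pics/s14c.png

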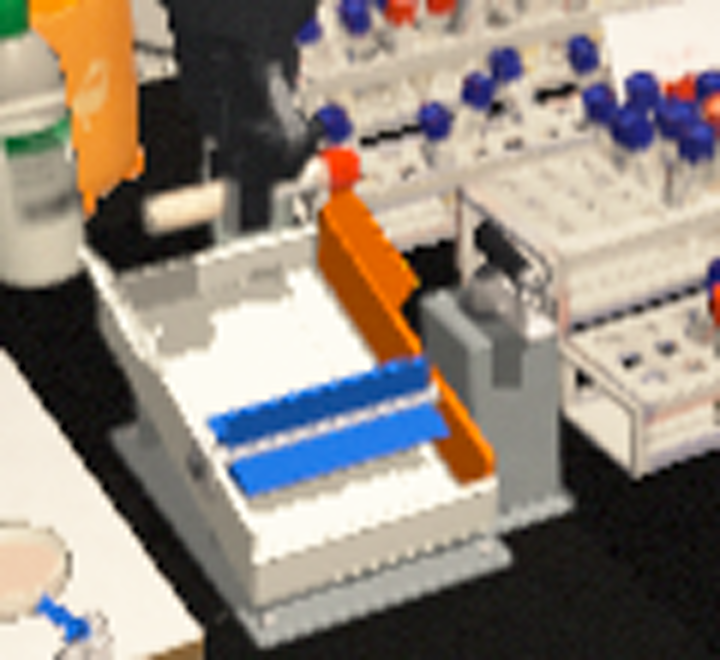

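View pics/t14c.png

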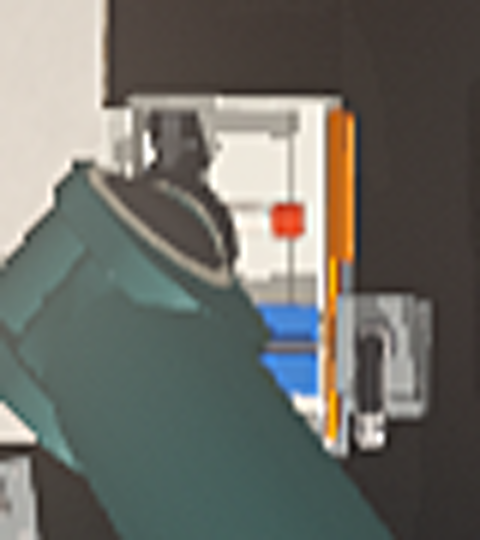

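```bash
python3 - <<'E'
from feed import *
np.set_printoptions(precision=4,suppress=True)
print("cap end",at_z("t14",170+304/6,130+220/6,.163), "orange lower edge", at_z("t14",170+325/6,130+270/6,.06))
print((entry+yF*.0+nF*.1)-yF*.052)
# wrist: edges of feeder at w14
crop("w14","w14a",180,100,380,320,3.5)
E
```

```text
cap end [0.5775 0.1339 0.163 ] orange lower edge [0.5612 0.1308 0.06  ]
[0.5816 0.1336 0.157 ]
```

View pics/w14a.png

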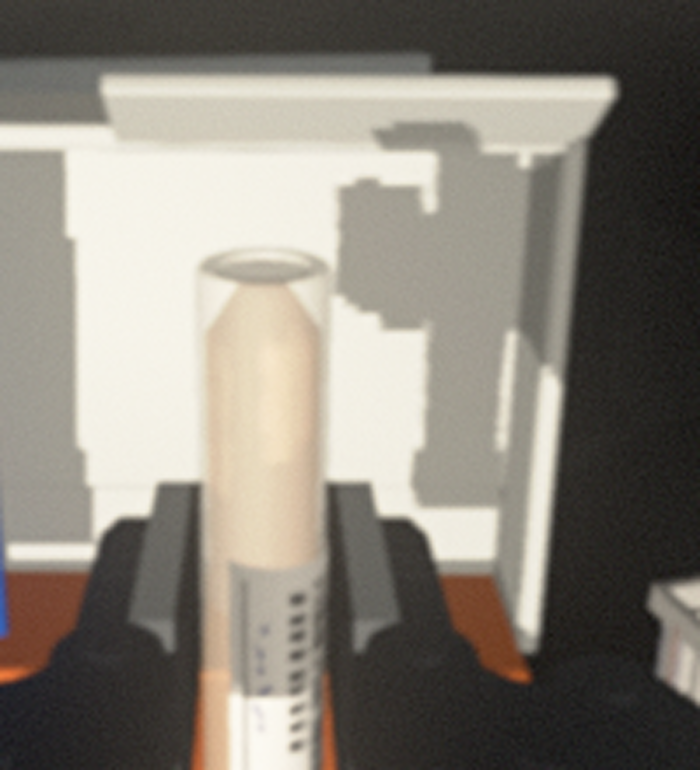

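```bash
python3 - <<'E'
from feed import *
np.set_printoptions(precision=4,suppress=True)
for u in (100,460):
  a1=at_depth("w14",180+u/3.5,100+155/3.5);a2=at_depth("w14",180+u/3.5,100+555/3.5)
  e1=at_z("w14",180+u/3.5,100+149/3.5,a1[2]);e2=at_z("w14",180+u/3.5,100+566/3.5,a2[2]); print(a1,a2,e1,e2,(e1+e2)/2)
E
```

```text
[0.572  0.2336 0.0512] [0.558  0.2011 0.1604] [0.5721 0.2349 0.0512] [0.5579 0.1995 0.1604] [0.565  0.2172 0.1058]
[0.6475 0.2313 0.0689] [0.6513 0.1312 0.0675] [0.6474 0.2326 0.0689] [0.6514 0.1281 0.0675] [0.6494 0.1803 0.0682]
```

>>> arm_command(
  deltas=[
    {"dx":-0.002,"dy":0,"dz":0.02,"ax":0.004,"ay":-0.003,"az":0.003},
    {"dx":-0.002,"dy":-0.0005,"dz":0.04,"ax":0.004,"ay":-0.003,"az":0.003},
    {"dx":-0.002,"dy":-0.0005,"dz":0.055,"ax":0.004,"ay":-0.003,"az":0.003},
    {"dx":-0.002,"dy":-0.0005,"dz":0.068,"ax":0.004,"ay":-0.003,"az":0.003},
    {"dx":-0.002,"dy":-0.0005,"dz":0.078,"ax":0.004,"ay":-0.003,"az":0.003},
    {"dx":-0.002,"dy":-0.0005,"dz":0.085,"ax":0.004,"ay":-0.003,"az":0.003},
    {"dx":-0.002,"dy":-0.0005,"dz":0.088,"ax":0.004,"ay":-0.003,"az":0.003},
    {"dx":-0.002,"dy":-0.0005,"dz":0.088,"ax":0.004,"ay":-0.003,"az":0.003},
  ],
)

```text
time: 14.5
ee_pos: [0.6048, 0.1908, 0.0658]
ee_rot: [[0.035, 0.97, 0.239], [0.999, -0.033, -0.01], [-0.002, 0.239, -0.971]]
ft_force: [-0.4, -0.4, 0.1]
width: 0.017
```

```bash
python3 - <<'E'
from feed import *
np.set_printoptions(precision=4,suppress=True)
T=entry+yF*.007+nF*.004
delta(T,Rc); print(sensors.read_state()["ft_force"])
save("w15","wrist"); save("s15","scene")
crop("s15","s15c",150,150,270,260,6)
E
```

```text
t 14.50 d [0.0011 0.0014 0.0023] rot [-0.0031  0.002  -0.0011] deg 0.2 q [ -7.5  34.3 -20.5 109.5  36.4  30.1 -56. ]
[-0.4396 -0.3779  0.0809]
```

View pics/w15.png

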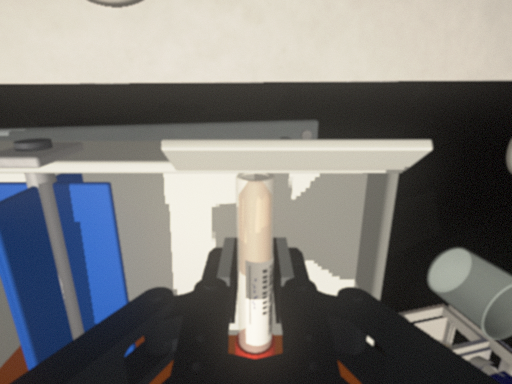

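View pics/s15c.png

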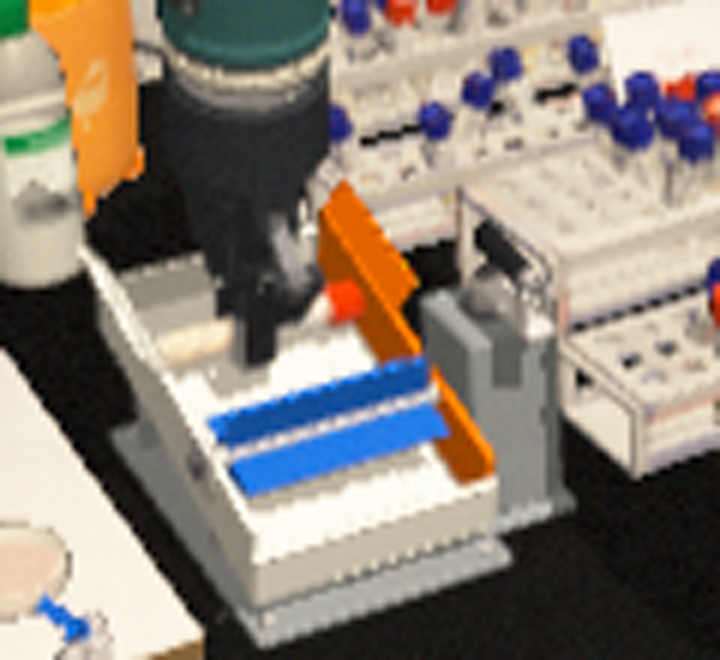

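>>> arm_command(
  deltas=[
    {"dx":0,"dy":0.001,"dz":0.002,"ax":0,"ay":0,"az":0},
    {"dx":0,"dy":0.001,"dz":0.003,"ax":0,"ay":0,"az":0},
    {"dx":0,"dy":0.001,"dz":0.003,"ax":0,"ay":0,"az":0},
  ],
)

```text
time: 14.85
ee_pos: [0.6068, 0.1906, 0.0639]
ee_rot: [[0.035, 0.97, 0.24], [0.999, -0.034, -0.01], [-0.001, 0.24, -0.971]]
ft_force: [0.6, 0.3, -0.5]
width: 0.0169
```

>>> arm_command(
  deltas=[
    {"dx":0,"dy":0,"dz":0,"ax":0,"ay":0,"az":0},
    {"dx":0,"dy":0,"dz":0,"ax":0,"ay":0,"az":0},
    {"dx":0,"dy":0,"dz":0,"ax":0,"ay":0,"az":0},
    {"dx":0,"dy":0,"dz":0,"ax":0,"ay":0,"az":0},
    {"dx":0,"dy":0,"dz":0,"ax":0,"ay":0,"az":0},
  ],
  jaw=0.42,
)

```text
time: 15.27
ee_pos: [0.6066, 0.1907, 0.0637]
ee_rot: [[0.035, 0.97, 0.239], [0.999, -0.033, -0.01], [-0.001, 0.24, -0.971]]
ft_force: [-0.7, -0.2, 0.1]
width: 0.0357
```

>>> arm_command(
  deltas=[
    {"dx":0,"dy":0,"dz":-0.01,"ax":0,"ay":0,"az":0},
    {"dx":0,"dy":0,"dz":-0.025,"ax":0,"ay":0,"az":0},
    {"dx":0,"dy":0,"dz":-0.045,"ax":0,"ay":0,"az":0},
    {"dx":0,"dy":0,"dz":-0.07,"ax":0,"ay":0,"az":0},
    {"dx":0,"dy":0,"dz":-0.1,"ax":0,"ay":0,"az":0},
    {"dx":0,"dy":0,"dz":-0.13,"ax":0,"ay":0,"az":0},
    {"dx":0,"dy":0,"dz":-0.15,"ax":0,"ay":0,"az":0},
  ],
)

```text
time: 15.85
ee_pos: [0.5706, 0.1931, 0.2137]
ee_rot: [[0.034, 0.969, 0.243], [0.999, -0.033, -0.008], [-0.0, 0.243, -0.97]]
ft_force: [0.4, 1.0, -0.1]
width: 0.0358
```

```bash
python3 - <<'E'
from feed import *
np.set_printoptions(precision=4,suppress=True)
s=sensors.read_state(); print(s["time"],s["ee_pos"],s["width"])
save("w16","wrist"); save("s16","scene")
crop("s16","s16c",150,150,270,260,6)
E
```

```text
15.85 [0.5706 0.1931 0.2137] 0.03584790824130097
```

View pics/w16.png

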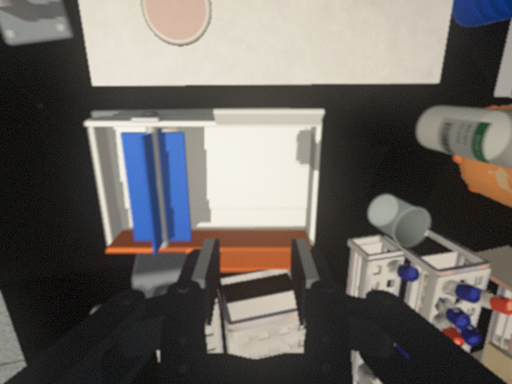

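View pics/s16c.png

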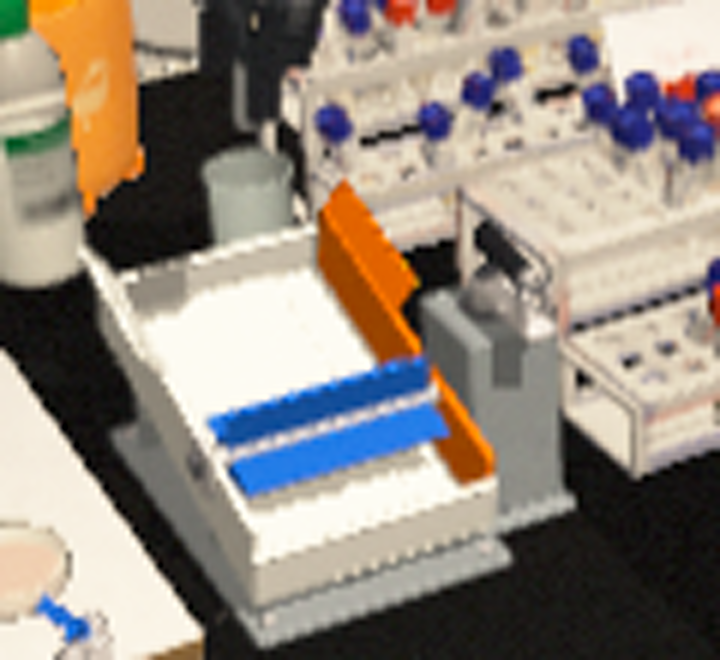

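```bash
python3 - <<'E'
from feed import *
crop("w16","w16a",80,90,240,270,4)
E
```

```text
(no output)
```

View pics/w16a.png

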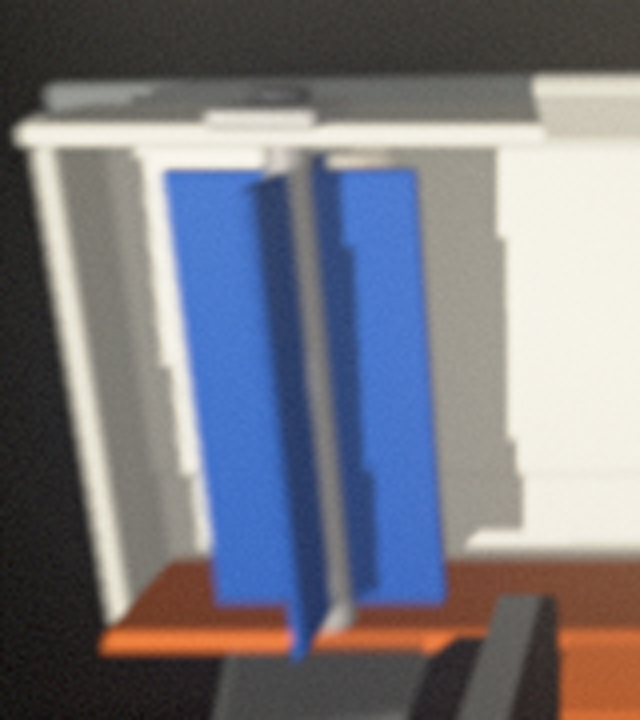

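```bash
python3 - <<'E'
from feed import *
for dx in (-4.5,0):
  for y in (48,52,56):
    for h in (9,18):
      X=O+xF*(dx*np.cos(th)/1000)+zv*(.042+dx*np.sin(th)/1000)+nF*h/1000+yF*y/1000
      q=proj("w16",X); print(dx,y,h,(q-[80,90])*4, load("w16")[0][int(q[1]),int(q[0])])
p=load("w16")[0]
for u in range(157,184,2): print(u,[p[v,u].tolist() for v in (127,129,130)])
E
```

```text
-4.5 48 9 [367.36752519 160.49003824] [173 190 200]
-4.5 48 18 [357.39616429 166.04197429] [169 173 184]
-4.5 52 9 [365.87310638 142.85472391] [221 231 234]
-4.5 52 18 [355.81118275 147.89575224] [188 203 210]
-4.5 56 9 [364.3654988  125.06377186] [189 205 211]
-4.5 56 18 [354.21178609 129.5844936 ] [222 232 236]
0 48 9 [386.96037602 160.44613456] [156 166 174]
0 48 18 [377.58210062 165.99660724] [155 157 162]
0 52 9 [385.55206757 142.81104518] [220 231 234]
0 52 18 [376.08853372 147.85062283] [193 210 216]
0 56 9 [384.13133062 125.02032377] [194 209 215]
0 56 18 [374.58138344 129.53960804] [223 232 236]
157 [[139, 144, 149], [110, 107, 107], [110, 104, 104]]
159 [[142, 150, 151], [105, 85, 79], [101, 73, 63]]
161 [[144, 150, 153], [135, 127, 125], [140, 130, 128]]
163 [[148, 161, 163], [172, 183, 189], [179, 191, 196]]
165 [[152, 164, 171], [178, 193, 201], [187, 204, 212]]
167 [[156, 169, 174], [176, 192, 200], [185, 200, 210]]
169 [[167, 180, 187], [175, 191, 201], [179, 196, 210]]
171 [[168, 180, 187], [169, 184, 195], [173, 190, 200]]
173 [[166, 181, 188], [167, 181, 190], [165, 181, 192]]
175 [[167, 182, 188], [159, 173, 181], [160, 174, 182]]
177 [[154, 165, 171], [148, 161, 167], [148, 160, 166]]
179 [[148, 158, 163], [138, 150, 156], [135, 145, 150]]
181 [[150, 163, 166], [139, 150, 152], [137, 146, 149]]
183 [[150, 162, 164], [141, 151, 155], [141, 150, 152]]
```

```bash
python3 - <<'E'
from feed import *
np.set_printoptions(precision=4,suppress=True)
delta(hinge+.035*xF+zv*.099,Rdown(178.1))
E
```

```text
t 15.95 d [-0.094  -0.0588 -0.0408] rot [ 0.1974  0.1955 -1.5625] deg 90.9 q [ -0.8  20.4 -29.7 108.3  24.9  43.7 -46.4]
```

>>> arm_command(
  deltas=[
    {"dx":-0.01,"dy":-0.006,"dz":-0.01,"ax":0.0155,"ay":0.0155,"az":-0.12},
    {"dx":-0.02,"dy":-0.012,"dz":-0.02,"ax":0.03,"ay":0.03,"az":-0.24},
    {"dx":-0.03,"dy":-0.018,"dz":-0.03,"ax":0.046,"ay":0.046,"az":-0.36},
    {"dx":-0.04,"dy":-0.024,"dz":-0.035,"ax":0.06,"ay":0.06,"az":-0.48},
    {"dx":-0.05,"dy":-0.03,"dz":-0.041,"ax":0.076,"ay":0.076,"az":-0.6},
    {"dx":-0.06,"dy":-0.036,"dz":-0.041,"ax":0.09,"ay":0.09,"az":-0.72},
    {"dx":-0.07,"dy":-0.042,"dz":-0.041,"ax":0.106,"ay":0.106,"az":-0.84},
    {"dx":-0.08,"dy":-0.048,"dz":-0.041,"ax":0.12,"ay":0.12,"az":-0.96},
    {"dx":-0.09,"dy":-0.054,"dz":-0.041,"ax":0.136,"ay":0.136,"az":-1.08},
    {"dx":-0.094,"dy":-0.059,"dz":-0.041,"ax":0.15,"ay":0.15,"az":-1.2},
    {"dx":-0.094,"dy":-0.059,"dz":-0.041,"ax":0.167,"ay":0.166,"az":-1.32},
    {"dx":-0.094,"dy":-0.059,"dz":-0.041,"ax":0.183,"ay":0.181,"az":-1.44},
  ],
)

```text
time: 16.95
ee_pos: [0.4998, 0.0996, 0.2353]
ee_rot: [[-0.988, 0.151, 0.006], [0.151, 0.988, 0.01], [-0.004, 0.011, -1.0]]
ft_force: [0.8, 1.1, 0.9]
width: 0.036
```

```bash
python3 - <<'E'
from feed import *
np.set_printoptions(precision=4,suppress=True)
delta(hinge+.035*xF+zv*.099,Rdown(178.1))
E
```

```text
t 16.95 d [-0.0016  0.0027 -0.0047] rot [ 0.0104  0.005  -0.1188] deg 6.8 q [ 27.2  20.7 -50.6 108.9  18.2  58.4  50.2]
```

>>> arm_command(
  deltas=[
    {"dx":-0.001,"dy":0.0025,"dz":-0.005,"ax":0.01,"ay":0.005,"az":-0.119},
    {"dx":-0.001,"dy":0.0025,"dz":-0.005,"ax":0.01,"ay":0.005,"az":-0.119},
    {"dx":-0.001,"dy":0.0025,"dz":-0.005,"ax":0.01,"ay":0.005,"az":-0.119},
  ],
)

```text
time: 17.2
ee_pos: [0.5015, 0.103, 0.2402]
ee_rot: [[-0.999, 0.041, 0.001], [0.041, 0.999, 0.002], [-0.001, 0.002, -1.0]]
ft_force: [0.3, 0.6, -0.0]
width: 0.036
```

```bash
python3 - <<'E'
from feed import *
np.set_printoptions(precision=4,suppress=True)
delta(hinge+.035*xF+zv*.099,Rdown(178.1)); delta(hinge+.035*xF-zv*.008,Rdown(178.1))
save("w17","wrist")
for P in (hinge,axis,hinge+.035*xF): print(proj("w17",P))
E
```

```text
t 17.20 d [-0.0003 -0.001   0.0002] rot [ 0.0025  0.0012 -0.0074] deg 0.5 q [ 27.5  21.3 -52.  108.   19.2  59.8  55.3]
t 17.20 d [-0.0001 -0.0012  0.1072] rot [ 0.0025  0.0012 -0.0074] deg 0.5 q [ 27.5  21.3 -52.  108.   19.2  59.8  55.3]
[254.3895 148.0265]
[254.9574 208.1118]
[254.7945 190.8742]
```

View pics/w17.png

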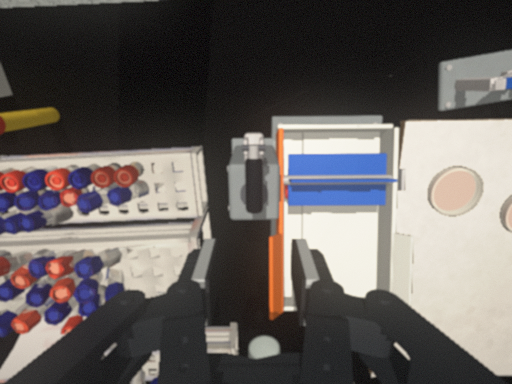

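```bash
python3 - <<'E'
from feed import *
crop("w17","w17a",215,120,295,230,6)
E
```

```text
(no output)
```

View pics/w17a.png

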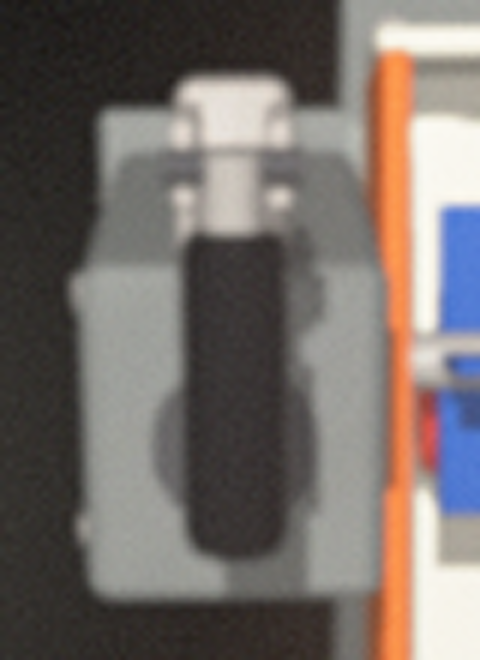

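>>> arm_command(
  deltas=[
    {"dx":0,"dy":-0.001,"dz":0.03,"ax":0.002,"ay":0.001,"az":-0.007},
    {"dx":0,"dy":-0.001,"dz":0.06,"ax":0.002,"ay":0.001,"az":-0.007},
    {"dx":0,"dy":-0.001,"dz":0.08,"ax":0.002,"ay":0.001,"az":-0.007},
    {"dx":0,"dy":-0.001,"dz":0.095,"ax":0.002,"ay":0.001,"az":-0.007},
    {"dx":0,"dy":-0.001,"dz":0.104,"ax":0.002,"ay":0.001,"az":-0.007},
    {"dx":0,"dy":-0.001,"dz":0.107,"ax":0.002,"ay":0.001,"az":-0.007},
    {"dx":0,"dy":-0.001,"dz":0.107,"ax":0.002,"ay":0.001,"az":-0.007},
    {"dx":0,"dy":-0.001,"dz":0.107,"ax":0.002,"ay":0.001,"az":-0.007},
  ],
)

```text
time: 17.92
ee_pos: [0.5022, 0.1022, 0.1339]
ee_rot: [[-1.0, 0.031, 0.001], [0.031, 1.0, 0.0], [-0.001, 0.0, -1.0]]
ft_force: [-0.1, -0.2, 0.5]
width: 0.0356
```

>>> arm_command(
  deltas=[
    {"dx":0,"dy":0,"dz":0,"ax":0,"ay":0,"az":0},
    {"dx":0,"dy":0,"dz":0,"ax":0,"ay":0,"az":0},
    {"dx":0,"dy":0,"dz":0,"ax":0,"ay":0,"az":0},
    {"dx":0,"dy":0,"dz":0,"ax":0,"ay":0,"az":0},
    {"dx":0,"dy":0,"dz":0,"ax":0,"ay":0,"az":0},
    {"dx":0,"dy":0,"dz":0,"ax":0,"ay":0,"az":0},
  ],
  jaw=0,
  squeeze=25,
)

```text
time: 18.42
ee_pos: [0.5023, 0.1023, 0.1336]
ee_rot: [[-1.0, 0.031, 0.001], [0.031, 1.0, 0.0], [-0.001, 0.001, -1.0]]
ft_force: [0.7, 1.5, 2.6]
width: 0.0129
```

```bash
python3 - <<'E'
from feed import *
np.set_printoptions(precision=4,suppress=True)
delta(hinge+.035*xF-zv*.008,Rdown(178.1))
save("w18","wrist");s=sensors.read_state();print(s["ee_pos"],s["ft_force"],s["moment"],s["width"])
E
```

```text
t 18.42 d [ 0.0006 -0.0003  0.0006] rot [0.0005 0.0014 0.0022] deg 0.2 q [ 21.7  29.4 -46.1 113.4  28.1  48.7  48.4]
[0.5024 0.1023 0.1336] [2.1727 0.2516 3.1466] [ 0.2359 -0.1944 -0.0384] 0.012658185178283486
```

View pics/w18.png

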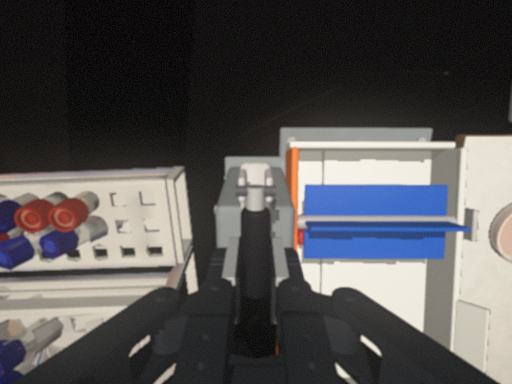

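>>> arm_command(
  deltas=[
    {"dx":0.0007,"dy":0,"dz":-0.0071,"ax":0,"ay":0,"az":0},
    {"dx":0.0028,"dy":0,"dz":-0.0138,"ax":0,"ay":0,"az":0},
    {"dx":0.0062,"dy":0,"dz":-0.02,"ax":0,"ay":0,"az":0},
    {"dx":0.0108,"dy":0,"dz":-0.0255,"ax":0,"ay":0,"az":0},
    {"dx":0.0163,"dy":0,"dz":-0.0299,"ax":0,"ay":0,"az":0},
    {"dx":0.0226,"dy":0,"dz":-0.0331,"ax":0,"ay":0,"az":0},
    {"dx":0.0295,"dy":0,"dz":-0.035,"ax":0,"ay":0,"az":0},
    {"dx":0.0355,"dy":0,"dz":-0.0355,"ax":0,"ay":0,"az":0},
    {"dx":0.0355,"dy":0,"dz":-0.0355,"ax":0,"ay":0,"az":0},
    {"dx":0.0355,"dy":0,"dz":-0.0355,"ax":0,"ay":0,"az":0},
  ],
)

```text
time: 19.3
ee_pos: [0.4668, 0.1033, 0.1695]
ee_rot: [[-1.0, 0.031, 0.002], [0.031, 1.0, -0.0], [-0.002, -0.0, -1.0]]
ft_force: [2.3, 2.5, 5.2]
width: 0.0084
```

```bash
python3 - <<'E'
from feed import *
np.set_printoptions(precision=4,suppress=True)
save("w19","wrist");save("s19","scene");crop("s19","s19c",180,140,280,240,6)
s=sensors.read_state();print(s["ee_pos"],s["ft_force"],s["moment"],s["width"])
E
```

```text
[0.4672 0.1033 0.1694] [2.1929 1.6159 5.8525] [ 0.3399 -0.5871  0.0132] 0.007943626806659465
```

View pics/w19.png

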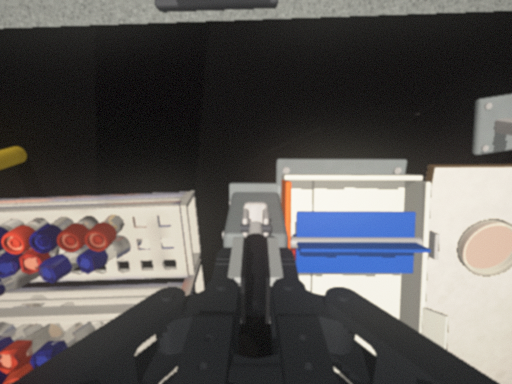

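View pics/s19c.png

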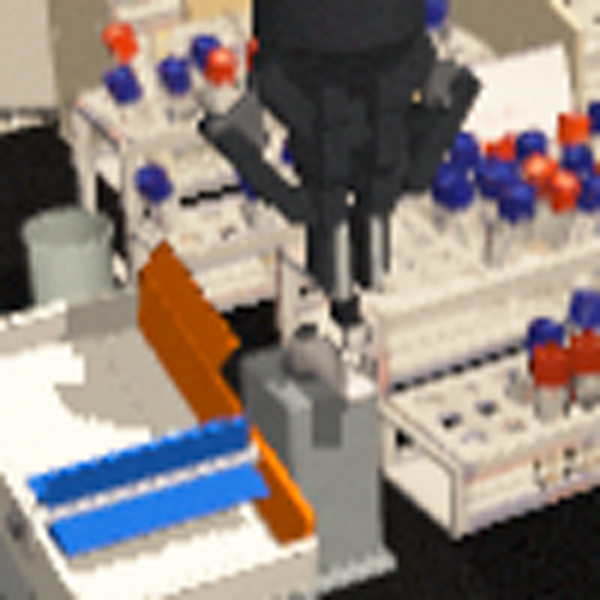

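```bash
python3 - <<'E'
from feed import *
for ph in (0.6,.9,1.2,1.4,1.57):
  d=np.cos(ph)*xF+np.sin(ph)*zv
  print(ph,[np.round(proj("w19",hinge+d*r),0) for r in (0,.008,.03,.052)])
crop("w19","w19a",210,180,300,370,4)
E
```

```text
0.6 [array([257., 228.]), array([257., 242.]), array([257., 281.]), array([257., 322.])]
0.9 [array([257., 228.]), array([257., 241.]), array([257., 278.]), array([257., 321.])]
1.2 [array([257., 228.]), array([257., 239.]), array([257., 270.]), array([257., 310.])]
1.4 [array([257., 228.]), array([257., 237.]), array([257., 262.]), array([257., 295.])]
1.57 [array([257., 228.]), array([257., 235.]), array([257., 254.]), array([257., 280.])]
```

View pics/w19a.png

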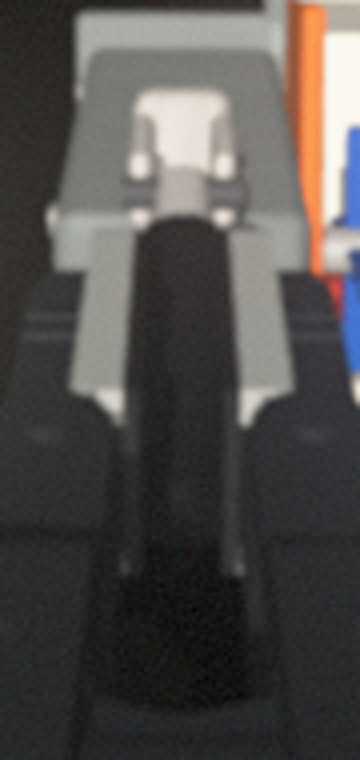

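```bash
python3 - <<'E'
from feed import *
np.set_printoptions(precision=4,suppress=True)
for v in range(225,360,8):
    P=at_depth("w19",256,v); d=P-hinge; print(v,P,"x %.1f z %.1f"%(1000*d@xF,1000*d[2]))
print(load("w19")[3][:3,3])
E
```

```text
225 [0.463  0.1029 0.1442] x -3.7 z 3.2
233 [0.4657 0.1028 0.1492] x -1.0 z 8.2
241 [0.4661 0.1028 0.1581] x -0.6 z 17.1
249 [0.4683 0.1027 0.1628] x 1.6 z 21.8
257 [0.4707 0.1026 0.167 ] x 4.0 z 26.0
265 [0.472  0.1026 0.1727] x 5.3 z 31.7
273 [0.4747 0.1025 0.1756] x 8.0 z 34.6
281 [0.4763 0.1024 0.1801] x 9.6 z 39.1
289 [0.4778 0.1023 0.1844] x 11.1 z 43.4
297 [0.4795 0.1023 0.1882] x 12.8 z 47.2
305 [0.4825 0.1022 0.19  ] x 15.8 z 49.0
313 [0.4878 0.102  0.1891] x 21.1 z 48.1
321 [0.6571 0.0973 0.0006] x 190.5 z -140.4
329 [0.6692 0.097  0.0005] x 202.6 z -140.5
337 [0.6811 0.0966 0.0008] x 214.5 z -140.2
345 [0.6941 0.0962 0.0003] x 227.5 z -140.7
353 [0.7057 0.0958 0.0015] x 239.0 z -139.5
[0.3847 0.1048 0.3124]
```

```bash
cat >> feed.py <<'E'
def Rh(ph):
    d=np.cos(ph)*xF+np.sin(ph)*zv; z=-d; return np.stack([np.cross(yF,z),yF,z],1)
def hpos(ph,r): return hinge+r*(np.cos(ph)*xF+np.sin(ph)*zv)
E
python3 - <<'E'
from feed import *
np.set_printoptions(precision=4,suppress=True)
delta(hpos(1.15,.021),Rh(1.15)); delta(hpos(1.57,.021),Rh(1.57))
E
```

```text
t 19.40 d [-0.0081 -0.0002  0.0092] rot [-0.0002  0.4227  0.0021] deg 24.2 q [ 25.4  23.5 -50.1 116.2  23.4  50.5  50.7]
t 19.40 d [ 0.0004 -0.0002  0.0074] rot [0.0003 0.0027 0.0021] deg 0.2 q [ 25.4  23.5 -50.1 116.2  23.4  50.5  50.7]
```

>>> arm_command(
  deltas=[
    {"dx":0,"dy":0,"dz":0,"ax":0,"ay":0,"az":0},
    {"dx":0,"dy":0,"dz":0,"ax":0,"ay":0,"az":0},
    {"dx":0,"dy":0,"dz":0,"ax":0,"ay":0,"az":0},
    {"dx":0,"dy":0,"dz":0,"ax":0,"ay":0,"az":0},
    {"dx":-0.002,"dy":0,"dz":0.002,"ax":0,"ay":0.1,"az":0},
    {"dx":-0.004,"dy":0,"dz":0.005,"ax":0,"ay":0.2,"az":0},
    {"dx":-0.006,"dy":0,"dz":0.007,"ax":0,"ay":0.3,"az":0.001},
    {"dx":-0.008,"dy":0,"dz":0.009,"ax":0,"ay":0.42,"az":0.002},
    {"dx":-0.008,"dy":0,"dz":0.009,"ax":0,"ay":0.42,"az":0.002},
    {"dx":-0.008,"dy":0,"dz":0.009,"ax":0,"ay":0.42,"az":0.002},
  ],
  jaw=0.4,
)

```text
time: 20.23
ee_pos: [0.4741, 0.1027, 0.1575]
ee_rot: [[-0.911, 0.034, -0.411], [0.031, 0.999, 0.015], [0.411, 0.001, -0.912]]
ft_force: [-0.2, 0.1, -0.7]
width: 0.0342
```

```bash
python3 - <<'E'
from feed import *
np.set_printoptions(precision=4,suppress=True)
s=sensors.read_state();print(s["ft_force"],s["width"])
delta(hpos(1.15,.021),Rh(1.15))
save("w20","wrist")
for v in range(225,360,8):
    P=at_depth("w20",256,v); d=P-hinge; print(v,P,"x %.1f z %.1f"%(1000*d@xF,1000*d[2]))
E
```

```text
[-0.1567  0.1273 -0.6892] 0.0341619561391021
t 20.23 d [ 0.0001  0.0002 -0.0029] rot [ 0.0009 -0.0029 -0.0005] deg 0.2 q [ 21.1  39.4 -47.   99.8  17.7  75.4  55.7]
225 [0.4602 0.1029 0.1231] x -6.5 z -17.9
233 [0.4643 0.1026 0.1474] x -2.4 z 6.4
241 [0.4679 0.1025 0.1595] x 1.2 z 18.5
249 [0.4711 0.1023 0.1685] x 4.4 z 27.5
257 [0.4743 0.1022 0.1738] x 7.6 z 32.8
265 [0.4771 0.102  0.1797] x 10.4 z 38.7
273 [0.4796 0.1019 0.1858] x 12.9 z 44.8
281 [0.4823 0.1018 0.1889] x 15.6 z 47.9
289 [0.4853 0.1017 0.1899] x 18.6 z 48.9
297 [0.4889 0.1016 0.1882] x 22.2 z 47.2
305 [0.4926 0.1015 0.1859] x 25.9 z 44.9
313 [0.5123 0.101  0.1266] x 45.6 z -14.4
321 [0.5171 0.1008 0.126 ] x 50.4 z -15.0
329 [0.5212 0.1007 0.1275] x 54.5 z -13.5
337 [0.5337 0.1003 0.1046] x 67.0 z -36.4
345 [0.538  0.1002 0.1066] x 71.3 z -34.4
353 [ 0.5851  0.0989 -0.0003] x 118.5 z -141.3
```

View pics/w20.png

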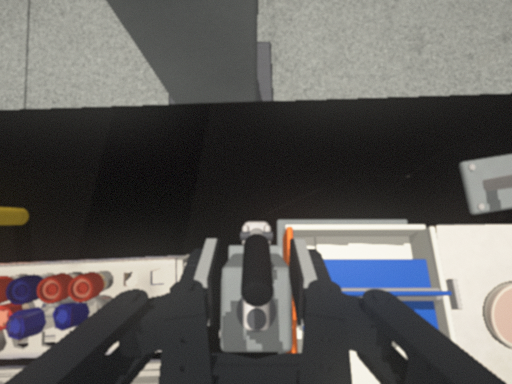

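>>> arm_command(
  deltas=[
    {"dx":0,"dy":0,"dz":-0.003,"ax":0,"ay":0,"az":0},
    {"dx":0,"dy":0,"dz":-0.003,"ax":0,"ay":0,"az":0},
    {"dx":0,"dy":0,"dz":-0.003,"ax":0,"ay":0,"az":0},
    {"dx":0,"dy":0,"dz":-0.003,"ax":0,"ay":0,"az":0},
    {"dx":0,"dy":0,"dz":-0.003,"ax":0,"ay":0,"az":0},
    {"dx":0,"dy":0,"dz":-0.003,"ax":0,"ay":0,"az":0},
  ],
  jaw=0,
  squeeze=40,
)

```text
time: 20.78
ee_pos: [0.4754, 0.1031, 0.1634]
ee_rot: [[-0.913, 0.033, -0.407], [0.03, 0.999, 0.013], [0.407, -0.0, -0.913]]
ft_force: [-0.2, 1.1, 6.6]
width: 0.0124
```

```bash
python3 - <<'E'
from feed import *
np.set_printoptions(precision=4,suppress=True)
s=sensors.read_state();print(s["ft_force"],s["width"],s["ee_pos"])
for ph in (1.15,1.3,1.45,1.57): delta(hpos(ph,.021),Rh(ph))
E
```

```text
[-0.192   1.0639  6.6403] 0.012404852274276519 [0.4754 0.1031 0.1634]
t 20.78 d [-0.0012 -0.0003  0.003 ] rot [-0.0006  0.0017  0.0004] deg 0.1 q [ 21.1  38.9 -47.2  99.6  17.6  75.8  55.8]
t 20.78 d [ 0.0019 -0.0003  0.0032] rot [-0.0006 -0.1483  0.0005] deg 8.5 q [ 21.1  38.9 -47.2  99.6  17.6  75.8  55.8]
t 20.78 d [ 0.005  -0.0003  0.0039] rot [-0.0005 -0.2983  0.0005] deg 17.1 q [ 21.1  38.9 -47.2  99.6  17.6  75.8  55.8]
t 20.78 d [ 0.0073 -0.0003  0.0048] rot [-0.0005 -0.4183  0.0005] deg 24.0 q [ 21.1  38.9 -47.2  99.6  17.6  75.8  55.8]
```

>>> arm_command(
  deltas=[
    {"dx":0.0018,"dy":0,"dz":0,"ax":0,"ay":-0.075,"az":0},
    {"dx":0.0035,"dy":0,"dz":0.0003,"ax":0,"ay":-0.15,"az":0},
    {"dx":0.0053,"dy":0,"dz":0.0006,"ax":0,"ay":-0.225,"az":0},
    {"dx":0.007,"dy":0,"dz":0.001,"ax":0,"ay":-0.3,"az":0},
    {"dx":0.0084,"dy":0,"dz":0.0015,"ax":0,"ay":-0.36,"az":0},
    {"dx":0.0097,"dy":0,"dz":0.002,"ax":0,"ay":-0.42,"az":0},
    {"dx":0.0097,"dy":0,"dz":0.002,"ax":0,"ay":-0.42,"az":0},
    {"dx":0.0097,"dy":0,"dz":0.002,"ax":0,"ay":-0.42,"az":0},
  ],
)

```text
time: 21.45
ee_pos: [0.4661, 0.1033, 0.1653]
ee_rot: [[-0.999, 0.032, 0.001], [0.032, 0.999, -0.001], [-0.001, -0.001, -1.0]]
ft_force: [-0.3, 2.0, 4.8]
width: 0.0126
```

```bash
python3 - <<'E'
from feed import *
np.set_printoptions(precision=4,suppress=True)
s=sensors.read_state();print(s["ft_force"],s["moment"],s["width"],s["ee_pos"],s["q"])
save("w21","wrist")
for v in range(225,330,8):
    P=at_depth("w21",256,v); d=P-hinge; print(v,"x %.1f z %.1f"%(1000*d@xF,1000*d[2]))
E
```

```text
[-0.3247  1.9647  4.7733] [0.3804 0.1387 0.0841] 0.012601910228129112 [0.4661 0.1033 0.1653] [ 25.1495  23.7784 -49.884  116.4774  23.7632  50.137   50.1805]
225 x -4.9 z -0.0
233 x -6.5 z 13.7
241 x -5.7 z 21.3
249 x -5.9 z 29.9
257 x -5.7 z 37.0
265 x -4.9 z 42.6
273 x -4.9 z 49.1
281 x -4.0 z 53.6
289 x 0.8 z 52.5
297 x 4.9 z 52.4
305 x 162.6 z -140.1
313 x 174.3 z -140.5
321 x 186.0 z -140.6
329 x 197.3 z -140.1
```

View pics/w21.png

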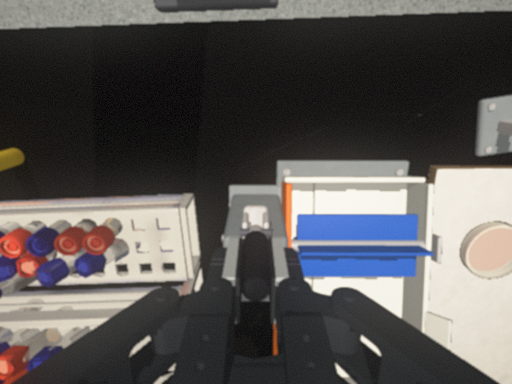

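>>> arm_command(
  deltas=[
    {"dx":-0.0008,"dy":0.0087,"dz":0,"ax":0,"ay":0,"az":0},
    {"dx":-0.003,"dy":0.0171,"dz":0,"ax":0,"ay":0,"az":0},
    {"dx":-0.0067,"dy":0.025,"dz":0,"ax":0,"ay":0,"az":0},
    {"dx":-0.0117,"dy":0.0321,"dz":0,"ax":0,"ay":0,"az":0},
    {"dx":-0.0179,"dy":0.0383,"dz":0,"ax":0,"ay":0,"az":0},
    {"dx":-0.025,"dy":0.0433,"dz":0,"ax":0,"ay":0,"az":0},
    {"dx":-0.0329,"dy":0.047,"dz":0,"ax":0,"ay":0,"az":0},
    {"dx":-0.0413,"dy":0.0492,"dz":0,"ax":0,"ay":0,"az":0},
    {"dx":-0.05,"dy":0.05,"dz":0,"ax":0,"ay":0,"az":0},
    {"dx":-0.05,"dy":0.05,"dz":0,"ax":0,"ay":0,"az":0},
  ],
)

```text
time: 22.33
ee_pos: [0.5205, 0.1515, 0.1652]
ee_rot: [[-0.999, 0.034, 0.001], [0.034, 0.999, 0.0], [-0.001, 0.0, -1.0]]
ft_force: [1.1, -0.6, 8.5]
width: 0.0124
```

```bash
python3 - <<'E'
from feed import *
np.set_printoptions(precision=4,suppress=True)
s=sensors.read_state();print(s["time"],s["ft_force"],s["moment"],s["width"],s["ee_pos"],s["q"], "target",axis+.05*yF)
save("w22","wrist")
for v in range(225,310,8):
    P=at_depth("w22",256,v); d=P-(axis+.05*yF); print(v,"x %.1f y %.1f z %.1f"%(1000*d@xF,1000*d@yF,1000*d[2]))
E
```

```text
22.3333 [ 1.0699 -0.636   8.5267] [-0.1348 -0.5029  0.0016] 0.0123858357119497 [0.5205 0.1515 0.1652] [ 17.1839  29.6804 -47.3508 108.1434  26.8308  53.8284  45.2893] target [0.5184 0.1515 0.141 ]
225 x -3.8 y -0.4 z 3.4
233 x -3.1 y -0.4 z 12.1
241 x -3.2 y -0.5 z 21.5
249 x -3.8 y -0.5 z 31.0
257 x -4.0 y -0.5 z 38.8
265 x -3.4 y -0.6 z 44.5
273 x -3.8 y -0.6 z 51.4
281 x -1.0 y -0.6 z 53.1
289 x 3.2 y -0.6 z 52.7
297 x 7.7 y -0.6 z 52.2
305 x 114.9 y -0.3 z -76.9
```

View pics/w22.png

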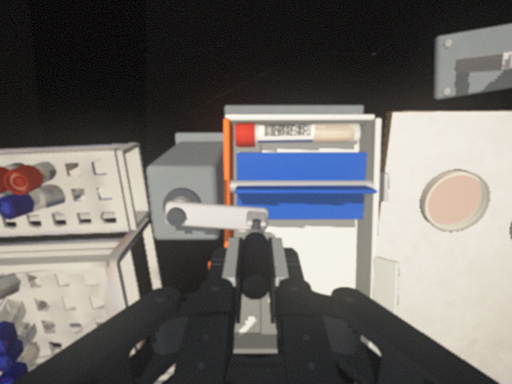

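>>> arm_command(
  deltas=[
    {"dx":-0.0087,"dy":-0.0008,"dz":0,"ax":0,"ay":0,"az":0},
    {"dx":-0.0171,"dy":-0.003,"dz":0,"ax":0,"ay":0,"az":0},
    {"dx":-0.025,"dy":-0.0067,"dz":0,"ax":0,"ay":0,"az":0},
    {"dx":-0.0321,"dy":-0.0117,"dz":0,"ax":0,"ay":0,"az":0},
    {"dx":-0.0383,"dy":-0.0179,"dz":0,"ax":0,"ay":0,"az":0},
    {"dx":-0.0433,"dy":-0.025,"dz":0,"ax":0,"ay":0,"az":0},
    {"dx":-0.047,"dy":-0.0329,"dz":0,"ax":0,"ay":0,"az":0},
    {"dx":-0.0492,"dy":-0.0413,"dz":0,"ax":0,"ay":0,"az":0},
    {"dx":-0.05,"dy":-0.05,"dz":0,"ax":0,"ay":0,"az":0},
    {"dx":-0.05,"dy":-0.05,"dz":0,"ax":0,"ay":0,"az":0},
  ],
)

```text
time: 23.22
ee_pos: [0.5663, 0.0982, 0.165]
ee_rot: [[-0.999, 0.036, -0.003], [0.036, 0.999, -0.001], [0.003, -0.002, -1.0]]
ft_force: [-3.0, -1.5, 12.7]
width: 0.0129
```

```bash
python3 - <<'E'
from feed import *
np.set_printoptions(precision=4,suppress=True)
s=sensors.read_state();print(s["time"],s["ft_force"],s["moment"],s["width"],s["ee_pos"],s["q"], "target",axis+.05*xF)
save("w23","wrist")
for v in range(225,310,8):
    P=at_depth("w23",256,v); d=P-(axis+.05*xF); print(v,"x %.1f y %.1f z %.1f"%(1000*d@xF,1000*d@yF,1000*d[2]))
E
```

```text
23.2167 [-2.9846 -1.453  12.7361] [-0.1666  0.9079  0.003 ] 0.01286538132512608 [0.5663 0.0982 0.165 ] [ 21.2698  32.5025 -45.8682 103.5576  27.7387  56.0292  51.7676] target [0.5667 0.0998 0.141 ]
225 x -4.6 y -2.2 z -0.5
233 x -6.8 y -2.2 z 14.5
241 x -6.5 y -2.3 z 23.0
249 x -6.2 y -2.3 z 30.6
257 x -5.5 y -2.3 z 37.1
265 x -5.2 y -2.3 z 43.4
273 x -5.5 y -2.3 z 50.3
281 x -2.2 y -2.3 z 51.3
289 x 1.4 y -2.3 z 51.9
297 x 5.1 y -2.4 z 52.3
305 x 161.4 y -2.5 z -140.0
```

View pics/w23.png

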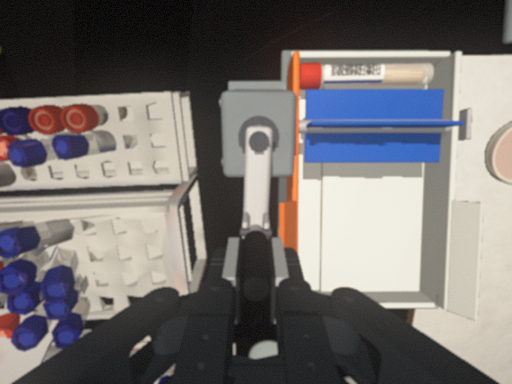

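>>> arm_command(
  deltas=[
    {"dx":0.0008,"dy":-0.0087,"dz":-0.0005,"ax":0,"ay":0,"az":0},
    {"dx":0.003,"dy":-0.0171,"dz":-0.001,"ax":0,"ay":0,"az":0},
    {"dx":0.0067,"dy":-0.025,"dz":-0.001,"ax":0,"ay":0,"az":0},
    {"dx":0.0117,"dy":-0.0321,"dz":-0.001,"ax":0,"ay":0,"az":0},
    {"dx":0.0179,"dy":-0.0383,"dz":-0.001,"ax":0,"ay":0,"az":0},
    {"dx":0.025,"dy":-0.0433,"dz":-0.001,"ax":0,"ay":0,"az":0},
    {"dx":0.0329,"dy":-0.047,"dz":-0.001,"ax":0,"ay":0,"az":0},
    {"dx":0.0413,"dy":-0.0492,"dz":-0.001,"ax":0,"ay":0,"az":0},
    {"dx":0.05,"dy":-0.05,"dz":-0.001,"ax":0,"ay":0,"az":0},
    {"dx":0.05,"dy":-0.05,"dz":-0.001,"ax":0,"ay":0,"az":0},
  ],
)

```text
time: 24.1
ee_pos: [0.5122, 0.0515, 0.1654]
ee_rot: [[-0.999, 0.032, -0.001], [0.032, 0.999, -0.001], [0.001, -0.001, -1.0]]
ft_force: [-1.3, 4.1, 0.5]
width: 0.0124
```

```bash
python3 - <<'E'
from feed import *
np.set_printoptions(precision=4,suppress=True)
s=sensors.read_state();print(s["time"],s["ft_force"],s["moment"],s["width"],s["ee_pos"],s["q"], "target",axis-.05*yF)
delta(hpos(1.57,.024),Rh(1.57))
E
```

```text
24.1 [-1.319   4.1084  0.4644] [ 0.8583 -0.0565  0.0136] 0.012388840404519215 [0.5122 0.0515 0.1654] [ 29.1281  27.1948 -48.063  111.6307  25.4913  52.381   56.3262] target [0.515  0.0515 0.141 ]
t 24.10 d [0.0471 0.0502 0.0004] rot [-0.0014 -0.0004  0.0012] deg 0.1 q [ 29.1  27.2 -48.1 111.6  25.5  52.4  56.3]
```

>>> arm_command(
  deltas=[
    {"dx":0.008,"dy":0.0008,"dz":0,"ax":0,"ay":0,"az":0},
    {"dx":0.016,"dy":0.003,"dz":0,"ax":0,"ay":0,"az":0},
    {"dx":0.0235,"dy":0.0067,"dz":0,"ax":0,"ay":0,"az":0},
    {"dx":0.03,"dy":0.0117,"dz":0,"ax":0,"ay":0,"az":0},
    {"dx":0.036,"dy":0.0179,"dz":0,"ax":0,"ay":0,"az":0},
    {"dx":0.0408,"dy":0.025,"dz":0,"ax":0,"ay":0,"az":0},
    {"dx":0.0443,"dy":0.0329,"dz":0,"ax":0,"ay":0,"az":0},
    {"dx":0.0464,"dy":0.0413,"dz":0,"ax":0,"ay":0,"az":0},
    {"dx":0.047,"dy":0.047,"dz":0,"ax":0,"ay":0,"az":0},
    {"dx":0.047,"dy":0.05,"dz":0,"ax":0,"ay":0,"az":0},
    {"dx":0.047,"dy":0.051,"dz":0,"ax":0,"ay":0,"az":0},
    {"dx":0.047,"dy":0.051,"dz":0,"ax":0,"ay":0,"az":0},
  ],
)

```text
time: 25.1
ee_pos: [0.4661, 0.1038, 0.1652]
ee_rot: [[-0.999, 0.032, -0.005], [0.032, 0.999, -0.004], [0.005, -0.004, -1.0]]
ft_force: [-6.4, -4.1, 9.4]
width: 0.0128
```

```bash
python3 - <<'E'
from feed import *
np.set_printoptions(precision=4,suppress=True)
s=sensors.read_state();print(s["time"],s["ft_force"],s["moment"],s["width"],s["ee_pos"])
delta(hpos(1.57,.024),Rh(1.57))
save("w24","wrist"); crop("w24","w24a",200,150,450,330,3)
for v in range(225,310,8):
    P=at_depth("w24",256,v); d=P-hinge; print(v,"x %.1f y %.1f z %.1f"%(1000*d@xF,1000*d@yF,1000*d[2]))
E
```

```text
25.1 [-6.3656 -4.1365  9.3847] [-0.8277  1.4713  0.0039] 0.012762890831993877 [0.4661 0.1038 0.1652]
t 25.10 d [-0.0007 -0.0006  0.0002] rot [-0.004  -0.0044  0.0011] deg 0.3 q [ 25.1  24.1 -50.1 116.2  24.   50.7  49.9]
225 x -4.4 y -0.0 z -1.6
233 x -6.4 y 0.0 z 13.1
241 x -6.2 y 0.0 z 21.9
249 x -5.7 y 0.0 z 29.4
257 x -5.6 y 0.0 z 36.9
265 x -5.8 y 0.0 z 44.2
273 x -5.6 y 0.0 z 50.2
281 x -3.1 y 0.0 z 52.4
289 x 1.1 y 0.0 z 52.2
297 x 4.6 y 0.0 z 52.9
305 x 161.4 y 0.0 z -141.0
```

View pics/w24a.png

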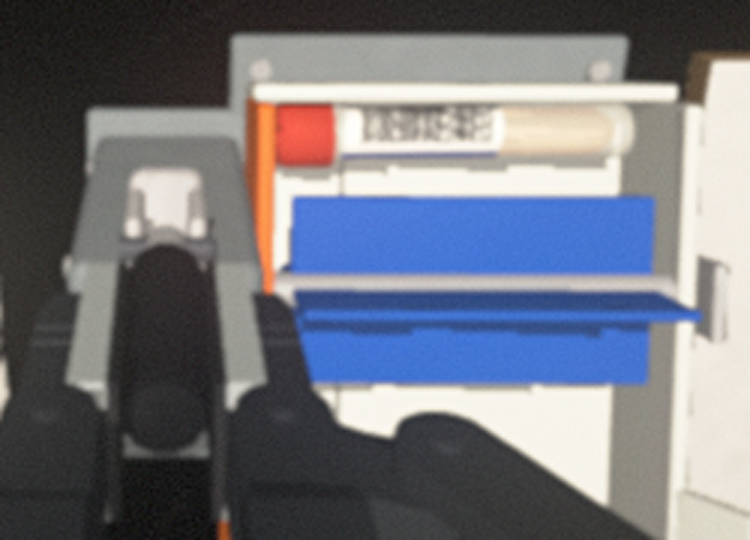

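>>> arm_command(
  deltas=[
    {"dx":-0.0029,"dy":-0.0005,"dz":0.0002,"ax":0,"ay":0.12,"az":0},
    {"dx":-0.0057,"dy":-0.0005,"dz":0.0007,"ax":0,"ay":0.24,"az":0},
    {"dx":-0.0085,"dy":-0.0005,"dz":0.0015,"ax":0,"ay":0.36,"az":0},
    {"dx":-0.0111,"dy":-0.0005,"dz":0.0027,"ax":0,"ay":0.48,"az":0},
    {"dx":-0.0136,"dy":-0.0005,"dz":0.0042,"ax":0,"ay":0.6,"az":0},
    {"dx":-0.0158,"dy":-0.0005,"dz":0.006,"ax":0,"ay":0.72,"az":0},
    {"dx":-0.0158,"dy":-0.0005,"dz":0.006,"ax":0,"ay":0.72,"az":0},
  ],
)

```text
time: 25.73
ee_pos: [0.4841, 0.103, 0.1555]
ee_rot: [[-0.741, 0.035, -0.671], [0.026, 0.999, 0.024], [0.671, 0.0, -0.741]]
ft_force: [-4.2, -2.1, 2.6]
width: 0.0122
```

```bash
python3 - <<'E'
from feed import *
np.set_printoptions(precision=4,suppress=True)
s=sensors.read_state();print(s["time"],s["ft_force"],s["moment"],s["width"],s["ee_pos"])
delta(hpos(.85,.024),Rh(.85))
save("w25","wrist")
E
```

```text
25.7333 [-4.1602 -2.098   2.5822] [-0.1962  0.5966  0.2117] 0.012220889220388083 [0.4841 0.103  0.1555]
t 25.73 d [ 0.0035 -0.0004 -0.0016] rot [ 0.0014 -0.0154 -0.0014] deg 0.9 q [ 17.3  50.5 -44.3  87.5  13.8  93.   57. ]
```

View pics/w25.png

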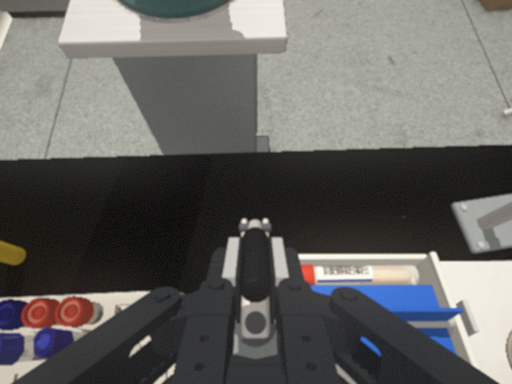

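>>> arm_command(
  deltas=[
    {"dx":0,"dy":0,"dz":0,"ax":0,"ay":0,"az":0},
    {"dx":0,"dy":0,"dz":0,"ax":0,"ay":0,"az":0},
    {"dx":0,"dy":0,"dz":0,"ax":0,"ay":0,"az":0},
    {"dx":0,"dy":0,"dz":0,"ax":0,"ay":0,"az":0},
    {"dx":0,"dy":0,"dz":-0.015,"ax":0,"ay":0,"az":0},
    {"dx":0,"dy":0,"dz":-0.035,"ax":0,"ay":0,"az":0},
    {"dx":0,"dy":0,"dz":-0.06,"ax":0,"ay":0,"az":0},
    {"dx":0,"dy":0,"dz":-0.075,"ax":0,"ay":0,"az":0},
    {"dx":0,"dy":0,"dz":-0.075,"ax":0,"ay":0,"az":0},
  ],
  jaw=0.35,
)

```text
time: 26.53
ee_pos: [0.5363, 0.1019, 0.2187]
ee_rot: [[-0.756, 0.034, -0.654], [0.025, 0.999, 0.023], [0.654, 0.001, -0.756]]
ft_force: [0.3, -0.1, -0.3]
width: 0.0299
```

```bash
python3 - <<'E'
from feed import *
np.set_printoptions(precision=4,suppress=True)
s=sensors.read_state();print(s["time"],s["ft_force"],s["width"],s["ee_pos"])
delta(hinge+.042*xF+.079*zv,Rdown(178.1))
save("w26","wrist")
for v in range(190,300,8):
    P=at_depth("w26",256,v); d=P-hinge; print(v,"x %.1f y %.1f z %.1f"%(1000*d@xF,1000*d@yF,1000*d[2]))
E
```

```text
26.5333 [ 0.3343 -0.0858 -0.2744] 0.029884956165579492 [0.5363 0.1019 0.2187]
t 26.53 d [ 0.0217 -0.0011  0.0171] rot [ 0.0011 -0.7134 -0.0009] deg 40.9 q [ 15.6  49.5 -44.4  77.8  13.2 101.4  58. ]
190 x 10.7 y 1.1 z 19.7
198 x 20.5 y 1.0 z 28.5
206 x 29.8 y 1.0 z 37.7
214 x 35.5 y 0.9 z 37.8
222 x 39.8 y 0.9 z 33.4
230 x 31.5 y 1.2 z -17.9
238 x 38.1 y 1.2 z -18.7
246 x 45.7 y 1.1 z -14.3
254 x 52.2 y 1.1 z -14.3
262 x 57.5 y 1.1 z -20.6
270 x 62.1 y 1.1 z -32.8
278 x 68.2 y 1.1 z -36.4
286 x 74.8 y 1.1 z -35.9
294 x 77.8 y 1.3 z -82.7
```

View pics/w26.png

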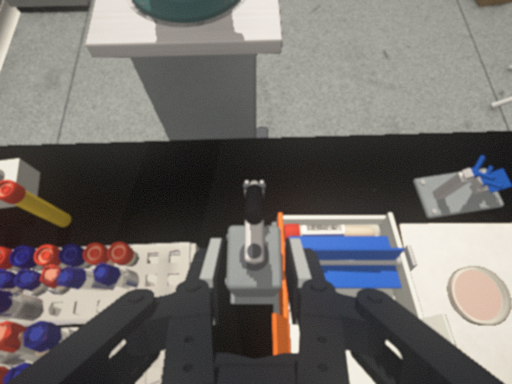

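>>> arm_command(
  deltas=[
    {"dx":0.004,"dy":0,"dz":0.001,"ax":0,"ay":-0.12,"az":0},
    {"dx":0.008,"dy":0,"dz":0.004,"ax":0,"ay":-0.24,"az":0},
    {"dx":0.012,"dy":-0.0005,"dz":0.007,"ax":0,"ay":-0.36,"az":0},
    {"dx":0.016,"dy":-0.001,"dz":0.01,"ax":0,"ay":-0.48,"az":0},
    {"dx":0.02,"dy":-0.001,"dz":0.014,"ax":0,"ay":-0.6,"az":0},
    {"dx":0.022,"dy":-0.001,"dz":0.017,"ax":0.001,"ay":-0.713,"az":0},
    {"dx":0.022,"dy":-0.001,"dz":0.017,"ax":0.001,"ay":-0.713,"az":0},
    {"dx":0.022,"dy":-0.001,"dz":0.017,"ax":0.001,"ay":-0.713,"az":0},
  ],
  jaw=0,
)

```text
time: 27.25
ee_pos: [0.5037, 0.1006, 0.2174]
ee_rot: [[-0.999, 0.031, -0.008], [0.031, 1.0, -0.004], [0.008, -0.005, -1.0]]
ft_force: [0.2, -0.7, 0.0]
width: -0.0003
```

```bash
python3 - <<'E'
from feed import *
s=sensors.read_state();print(s["time"],s["ft_force"],s["width"],s["ee_pos"])
delta(hinge+.042*xF+.008*zv,Rdown(178.1))
E
```

```text
27.25 [ 0.18617249 -0.69715022  0.02114787] -0.00029343547023630794 [0.50370289 0.10060468 0.21743446]
t 27.25 d [-0.0055  0.0016  0.0684] rot [-0.0046 -0.0076  0.002 ] deg 0.5 q [ 26.3  23.5 -50.9 108.8  21.4  58.3  54.2]
```

>>> arm_command(
  deltas=[
    {"dx":0,"dy":0.0015,"dz":0.02,"ax":0,"ay":-0.007,"az":0},
    {"dx":0,"dy":0.0015,"dz":0.032,"ax":0,"ay":-0.007,"az":0},
    {"dx":-0.001,"dy":0.0015,"dz":0.04,"ax":0,"ay":-0.007,"az":0},
    {"dx":-0.002,"dy":0.0015,"dz":0.048,"ax":0,"ay":-0.007,"az":0},
    {"dx":-0.003,"dy":0.0015,"dz":0.055,"ax":0,"ay":-0.007,"az":0},
    {"dx":-0.004,"dy":0.0015,"dz":0.061,"ax":0,"ay":-0.007,"az":0},
    {"dx":-0.005,"dy":0.0015,"dz":0.066,"ax":0,"ay":-0.007,"az":0},
    {"dx":-0.005,"dy":0.0015,"dz":0.068,"ax":0,"ay":-0.007,"az":0},
    {"dx":-0.005,"dy":0.0015,"dz":0.069,"ax":0,"ay":-0.007,"az":0},
    {"dx":-0.005,"dy":0.0015,"dz":0.069,"ax":0,"ay":-0.007,"az":0},
  ],
)

```text
time: 28.08
ee_pos: [0.5107, 0.1027, 0.1485]
ee_rot: [[-0.999, 0.032, -0.0], [0.032, 0.999, -0.001], [0.0, -0.001, -1.0]]
ft_force: [-0.0, -0.4, 0.2]
width: 0.0
```

```bash
python3 - <<'E'
from feed import *
s=sensors.read_state();print(s["time"],s["ft_force"],s["width"],s["ee_pos"])
save("w27","wrist")
E
```

```text
28.0833 [-0.03264019 -0.37788169  0.20125357] 4.832887534246056e-05 [0.51071858 0.10266024 0.14846973]
```

View pics/w27.png

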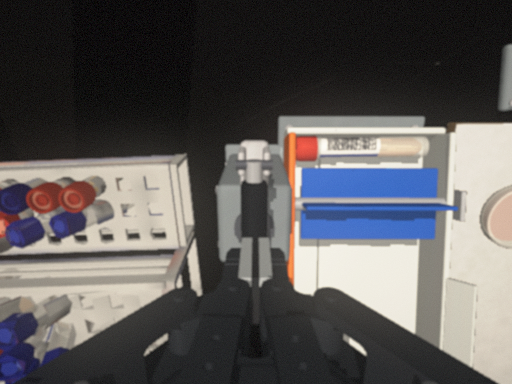

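>>> arm_command(
  deltas=[
    {"dx":0,"dy":0,"dz":-0.02,"ax":0,"ay":0,"az":0},
    {"dx":0,"dy":0,"dz":-0.05,"ax":0,"ay":0,"az":0},
    {"dx":0,"dy":0,"dz":-0.08,"ax":0,"ay":0,"az":0},
    {"dx":0,"dy":0,"dz":-0.11,"ax":0,"ay":0,"az":0},
    {"dx":0,"dy":0,"dz":-0.13,"ax":0,"ay":0,"az":0},
    {"dx":0,"dy":0,"dz":-0.13,"ax":0,"ay":0,"az":0},
    {"dx":0,"dy":0,"dz":-0.13,"ax":0,"ay":0,"az":0},
  ],
)

```text
time: 28.72
ee_pos: [0.5113, 0.1028, 0.2798]
ee_rot: [[-0.999, 0.033, 0.003], [0.033, 0.999, -0.002], [-0.003, -0.002, -1.0]]
ft_force: [-0.8, -0.4, -0.6]
width: -0.0001
```

```bash
python3 - <<'E'
from feed import *
s=sensors.read_state();print(s["time"],s["ft_force"],s["width"],s["ee_pos"])
save("w28","wrist"); save("s28","scene"); crop("w28","w28a",200,80,440,260,3.3)
crop("s28","s28c",100,140,400,300,2.6)
p,d,K,E=load("w28")
for v in range(130,240,7):
    P=at_depth("w28",254,v); dd=P-hinge; print(v,"x %.1f y %.1f z %.1f"%(1000*dd@xF,1000*dd@yF,1000*dd[2]))
E
```

```text
28.7167 [-0.78873166 -0.37234162 -0.55592928] -6.758326828083902e-05 [0.51131734 0.10283538 0.27981931]
130 x 1.2 y -1.0 z 3.8
137 x 7.2 y -1.0 z 4.5
144 x 12.8 y -1.0 z 7.3
151 x 18.9 y -1.0 z 7.6
158 x 25.4 y -1.0 z 6.7
165 x 31.4 y -1.0 z 8.3
172 x 38.3 y -1.0 z 6.6
179 x 44.9 y -1.0 z 6.7
186 x 64.9 y -1.2 z -34.3
193 x 73.6 y -1.3 z -37.2
200 x 120.2 y -1.8 z -140.2
207 x 130.8 y -1.8 z -140.0
214 x 142.0 y -1.9 z -140.8
221 x 153.1 y -1.9 z -140.8
228 x 164.2 y -1.9 z -140.7
235 x 175.5 y -1.9 z -140.4
```

View pics/w28a.png

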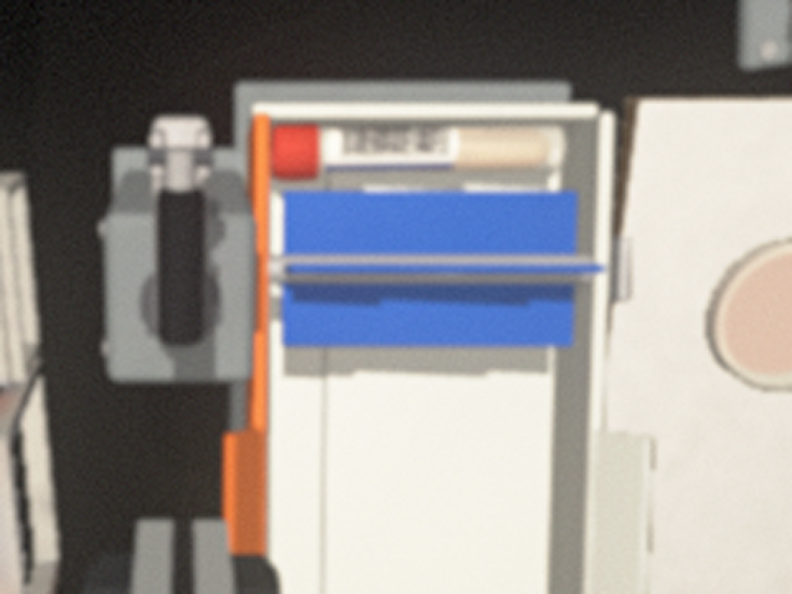

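View pics/s28c.png

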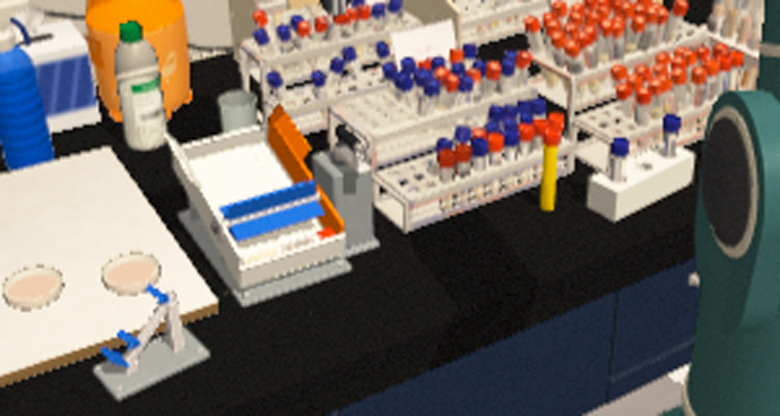

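```bash
python3 - <<'E'
from rig import manip
print(manip.finish_job())
E
```

```text
the job is handed in; nothing more can be done
None
```

The whole sequence is done and the job was handed in at about 28.8 s of the 72 s. No verdict was reported.

- **Rest:** I lifted the tall orange-capped tube out of the rack, leaned it on the blue rest and let go. It sat at or near the foot stop.
- **Chute:** I took it again across its body and laid it in the mouth of the chute. It rolled under the uphill paddle, and the pictures showed its foot and its red cap there on the orange side. I did not get an open view of it lying against the wheel.
- **Crank:** I swung the handle up, made one full clockwise turn to the stop, and folded the handle down again.

**Last checks:**
- The tube lies along the tray against its stop, cap on the orange side.
- The crank arm points back along the feeder's -x.
- The grip reads flat to within about 0.05 rad along its length.
- Both blue-capped tubes are standing and the dishes look untouched.
- The gripper is clear above the feeder.

**One thing went wrong and was mended:** on the first swing the handle slipped out of the pads at about 1.15 rad. I gripped it again with the tool lined up to it and brought it upright. Position estimates from the fixed and wrist cameras disagreed by up to about 4 mm, which stayed within the clearances.

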